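# Gauge a sample bottle on the bench caliper

### The job

Check a sample from the new bottle delivery on the bench caliper: slide the caliper's jaw well open and stand the stout capped bottle upright on the plate between the two jaws. Then bring the sliding jaw up gently until both jaws touch the bottle's sides, without squeezing hard or cocking the jaw out of square, and press the HOLD button on the slider to freeze the reading. Leave the bottle standing upright, gripped lightly between the jaws, and do not disturb the slim bottle, the jar or the mortar.

Things in the scene. Friction and masses are not known exactly. Their poses are not given: they have to be found in the camera images.
- bench_caliper: 150 mm digital caliper clamped flat, face up, on a fixed grey plate (150 x 300 x 10 mm) on the counter. Origin: centre of the plate's underside; z up. The steel beam (16 wide, 4 thick) lies along y at x = +30, 24 to 28 mm above the counter; both jaws point to -x, the fixed one at the +y end. Clamps hold the beam at y = +103.5 and -113.5 mm, with screws up to 42 mm above the counter
- fixed_jaw: The steel jaw that does not move. Origin: in its flat measuring face, on the beam's middle line (x = +30, y = +90 mm of bench_caliper), 26 mm above the counter; axes as bench_caliper. The face looks to -y, runs from the beam's edge at x = -8 to the tip at x = -48 mm and is 4 mm high; the metal is at y 0 to +20 mm
- sliding_jaw: The slider: steel jaw and black display housing in one, riding on the beam. Origin: in its flat measuring face, on the beam's middle line, 26 mm above the counter; axes as bench_caliper. The face looks to +y at the fixed jaw and has the same extent. It has play: a hard push on the jaw or a grip out of square cocks it about the vertical against a spring (12 Nm/rad, pivot at y = -34 mm)
- slider_grip (a point): Middle of the slider's black housing, 45 mm behind its measuring face, 30 mm above the counter: where to take the slider from above, across its width. The housing is 34 mm wide (along x of bench_caliper), 66 mm long (along the beam), from 22 to 38 mm above the counter; its long sides are free
- carriage (a joint): Opening of the caliper: distance between the two measuring faces in m, 0 (shut) to 0.11; grows as the slider moves to -y of bench_caliper. Sliding takes about 1.5 N, and it stays where it is left. It starts narrower than the bottle
- hold_button (a joint): Travel of the HOLD button, m: 0 up, 0.0025 fully down; springs back. It takes about 1.2 N to start and 3.2 N to be fully down; past 0.0018 it has switched
- button_top (a point): Centre of the top of the HOLD button, a round grey button of 10 mm diameter standing 4 mm proud of the slider's black housing, at the end away from the jaw, on the beam's middle line; pressed straight down. Its top is 42 mm above the counter
- sample_bottle: The bottle to be measured: stout white plastic bottle with a ribbed white screw cap, about 60 g. Straight round body 44 mm in diameter up to 66 mm height, then a shoulder and a 27 mm wide cap; 92 mm tall in all. Origin: centre of its underside; z up. It stands on the counter at the start
- plate_spot (a point): The place for the bottle: a point on top of the plate (10 mm above the counter), 29 mm out from the edge of the beam, 24.5 mm from the fixed face; a bottle centred here stands 2.5 mm clear of the fixed jaw. The closing jaw may slide it over the plate to the fixed jaw
- slim_bottle: Bystander: slim white capped bottle, 30 mm diameter, 104 mm tall. Origin: centre of its underside
- ointment_jar: Bystander: squat white jar with a wide screw lid, 60 mm diameter, 48 mm tall. Origin: centre of its underside
- mortar: Bystander: white ceramic mortar, 104 mm wide at the rim, 66 mm tall. Origin: centre of its underside

How it is judged (in metres and radians):
On the way, in this order (a step that is already met when the one before it is completed fails the run):
1. the sliding jaw has been opened wider than the bottle (at least 48 mm) (value of joint carriage above 0.048 m), for 0.1 s.
2. the bottle stands upright on the plate between the open jaws, let go (x of sample_bottle in the frame of fixed_jaw between -0.048 and -0.028 m and y of sample_bottle in the frame of fixed_jaw below -0.019 m and y of sample_bottle in the frame of sliding_jaw above 0.019 m and z of sample_bottle in the frame of bench_caliper between 0.007 and 0.013 m and angle between sample_bottle's own z axis and vertical below 0.06 rad and linear speed of sample_bottle below 0.02 m/s and value of joint carriage above 0.0465 m and contact force between the fingers and sample_bottle below 0.05 N), for 0.2 s.
3. the sliding jaw has been brought up: both jaws touch the upright bottle, the jaw square to the beam (contact force between each of sliding_jaw, fixed_jaw and sample_bottle above 0.2 N and value of joint carriage between 0.042 and 0.0455 m and angle between the x axis of sliding_jaw and the x axis of bench_caliper, either way round below 0.025 rad and angle between sample_bottle's own z axis and vertical below 0.06 rad), for 0.2 s.
4. the HOLD button has been pressed with the jaws on the bottle (value of joint hold_button above 0.0018 m and value of joint carriage between 0.042 and 0.0455 m and contact force between sliding_jaw and sample_bottle above 0.1 N), for 0.1 s.
At the end, for the whole second after the job is handed in: The bottle stands upright (within 3.4 degrees) and at rest on the caliper's plate with both jaws touching it: opening 42 to 45.5 mm, the sliding jaw square to the beam within 1.4 degrees; the HOLD button has been pressed and has sprung back up (value of joint hold_button below 0.0012 m and value of joint carriage between 0.042 and 0.0455 m and contact force between each of sliding_jaw, fixed_jaw and sample_bottle above 0.05 N and angle between the x axis of sliding_jaw and the x axis of bench_caliper, either way round below 0.025 rad and z of sample_bottle in the frame of bench_caliper between 0.007 and 0.013 m and angle between sample_bottle's own z axis and vertical below 0.06 rad and linear speed of sample_bottle below 0.01 m/s).
It fails at once if the jaw squeezes the bottle with more than 15 N (contact force between sliding_jaw and sample_bottle above 15 N).
It fails at once if the sliding jaw is cocked by more than 2.3 degrees (angle between the x axis of sliding_jaw and the x axis of bench_caliper, either way round above 0.04 rad).
It fails at once if the sample bottle is tipped over (angle between sample_bottle's own z axis and vertical above 0.7 rad).
It fails at once if the slim bottle, the jar or the mortar is moved by more than 25 mm (distance of any of slim_bottle, ointment_jar, mortar from where it was at the start of the episode above 0.025 m).
It also fails if it takes over 72 s, if anything falls off the work surface, if the arm or the gripper's body presses on something with over 40 N, if the wrist force passes 120 N, or if a joint passes its speed limit or range.

### The arm

A 6-joint arm with a two-finger parallel gripper is mounted at the origin on the work surface. World frame = base frame: x ahead of the robot, y to its left, z up, the work surface at z = 0. Lengths are in m, angles in degrees, forces in N, time in s.
With the tool pointing down it reaches from about 0.3 to 0.75 m from the base axis. Payload 8.5 kg.
Tool frame: the origin (TCP) lies on the centre line of the jaws, within the pads' length; the fingertips stand 17 mm ahead of it and the grasp point (between the pads) lies 2 mm behind it (env.tip_extent is the distance from the TCP to the fingertips, in m); z points along the fingers, y is the direction in which the jaws open and shut (so a half turn about z gives the same grasp; the last joint's range is limited). The gripper opens to 85 mm and grips with 20 to 120 N. Pads are 22 mm wide; open, the fingers measure 114 mm over their backs; the gripper's body (76 mm by 85 mm) begins 54 mm behind the grasp point. The pads swing forward as they close: fully open they stand 13 mm farther back than shut.
Start: joints at [-78.627, 21.807, 74.336, -0, 83.858, -12.336], TCP at [0.221, -0.504, 0.248] pointing down, gripper open.
Joint ranges: [-178.18, 178.18], [-50.72, 133.34], [12.68, 142.11], [-81.47, 261.47], [9.98, 163.14], [-165.26, 165.26]. Speed limits (degrees/s): [136.94, 136.94, 180, 180, 180, 180].

### API

Orientations are given as a 3x3 rotation matrix whose columns are the frame's x, y, z axes.
In Python, from rig import telemetry, get_image, camera_params, close_job, env gives the robot as it stands.
- The arm moves only by the tool apply_moves, never from a script. Its argument "motion" is a list of rows, each an object of numbers: "tx", "ty", "tz": the shift along the tool's x, y, z in cm; "turn": the turn about the tool's z in degrees; "jaw": the gripper's target within -1 to 1 (fully open at 1, half-way at 0, shut at -1). In form: [{"tx": .., "ty": .., "tz": .., "turn": .., "jaw": ..}, ...]. A call has 1 to 5 rows; each row is the pose to reach, as a shift and turn from the pose measured when the call began, along the tool's axes at that moment; what a row does not reach only later rows make up. A row lasts 1/12 s, in which the tool goes at most 41.7 mm and 7.16 degrees, less where a joint would pass 70% of its speed; a pose out of reach is approached as far as the arm can. A call with a gripper value outside its range is refused whole. The fingers move at their own pace and stop on an object; "squeeze" is the grip in N (left out, the last holds). Time passes only in rows, so rows that repeat a pose let the fingers close. It gives the time, the measured TCP pose, the force and the opening at its end, in the units of the state.
- telemetry.observe(): the state, without advancing time (a new reading comes with each control period).
- get_image(name): name is "scene" or "top" or "wrist"; returns (picture, depth): 384x512x3 uint8, red, green, blue; 384x512 float32, m along the optical axis (not along the pixel's ray), 0 where there is no reading.
- camera_params(name): a dict with "fx", "fy", "cx", "cy" (pixels), "D" ([k1, k2, p1, p2, k3] as OpenCV has them; the pictures are not rectified), "rvec" (rotation vector, rad) and "tvec" (3), from world to camera coordinates, as OpenCV has them. Camera axes: x right, y down, z forward; pixel columns grow to the right and rows downward; lengths in m; the calibration is good to about 2 mm. A picture is of the moment at which its call begins: read the wrist's pose just before it. camera_params takes no time and is no camera call; for the wrist camera it gives the pose at the moment of the call.
- close_job(): hands the job in, once; it reports no verdict.
The state is a dict: "time_s": time; "q": joint angles; "qvel": joint speeds; "joint_efforts": joint torques, N m; "position": TCP position; "tool_rot": TCP orientation; "ft_force": force on the tool from outside, world axes, zero at the start; "wrist_torque": the same for the moment, N m; "grip_width": finger opening in m.
Only numpy, scipy, OpenCV 4.12 (cv2) and the standard library are available. Lean on these libraries where they do the work, as an engineer would, in place of code of your own. Each camera call takes 0.05 s, during which the arm holds its last target. There are 200 camera calls.

## Working session

There is one attempt and no reset: what is moved stays moved. The work goes in short steps, Python scripts to look and compute and a tool call to move; the robot and the scene stay as the last step left them, time stands still between calls to the robot, and variables do not carry over. Pictures are saved under pics/ and viewed, about 8 in all and at most 12, crops included, and the job is handed in when it is done.

Besides the shell and the picture viewer there is one more tool, called after "Request:" as name(argument=value, ...), one argument or row to a line, values as JSON. apply_moves: Moves the arm, as the interface text tells. Its arguments: {"type":"object","properties":{"motion":{"type":"array"},"squeeze":{"type":"number"}},"required":["motion"]}

```bash
mkdir -p pics; ls; cat > h.py <<'E'
import numpy as np, cv2
from rig import telemetry, get_image, camera_params, close_job, env
def save(n,im): cv2.imwrite(f'pics/{n}.png',im[...,::-1])
def par(n):
    p=camera_params(n); K=np.array([[p['fx'],0,p['cx']],[0,p['fy'],p['cy']],[0,0,1.]])
    R=cv2.Rodrigues(np.array(p['rvec'],float))[0]; return K,np.array(p['D'],float),R,np.array(p['tvec'],float).ravel()
def ray(P,uv,z):
    K,D,R,t=P; u=cv2.undistortPoints(np.array(uv,float).reshape(-1,1,2),K,D).reshape(-1,2)
    d=np.c_[u,np.ones(len(u))]@R; c=-R.T@t; return c+d*((z-c[2])/d[:,2])[:,None]
def proj(P,X):
    K,D,R,t=P; return cv2.projectPoints(np.array(X,float).reshape(-1,1,3),cv2.Rodrigues(R)[0],t,K,D)[0].reshape(-1,2)
def cloud(P,dep):
    K,D,R,t=P; h,w=dep.shape; uv=np.stack(np.meshgrid(np.arange(w),np.arange(h)),-1).reshape(-1,1,2).astype(float)
    u=cv2.undistortPoints(uv,K,D).reshape(-1,2); X=np.c_[u,np.ones(len(u))]*dep.reshape(-1,1)
    return ((X-t)@R).reshape(h,w,3)
E
python3 - <<'E'
from h import *
s=telemetry.observe(); print(s)
a,d=get_image('top'); b,e=get_image('scene')
np.savez('t0.npz',a=a,d=d,b=b,e=e)
save('top0',a); save('scene0',b)
E
```

```text
pics
{'time_s': 0.0, 'q': array([-7.86248938e+01,  2.18409258e+01,  7.43853818e+01,  5.16459692e-04,
        8.38585629e+01, -1.23357619e+01]), 'qvel': array([-0.04860775,  0.09987862,  0.00759002, -0.02371374, -0.05185032,
        0.04949128]), 'joint_efforts': array([-6.55185636e-05, -4.48462272e+01, -2.31280196e+01, -2.26788025e-04,
        4.75622408e-03, -1.73720383e-05]), 'position': array([ 0.22111154, -0.50329751,  0.24770867]), 'tool_rot': array([[ 9.15586771e-01,  4.02120361e-01, -2.83366757e-04],
       [ 4.02120330e-01, -9.15585674e-01,  1.45394061e-03],
       [ 3.25212578e-04, -1.44515632e-03, -9.99998903e-01]]), 'ft_force': array([-0.60188299, -0.46047381, -0.2593474 ]), 'wrist_torque': array([0.0421739 , 0.02691477, 0.01213872]), 'grip_width': 0.08551470815176011}
```

View pics/top0.png

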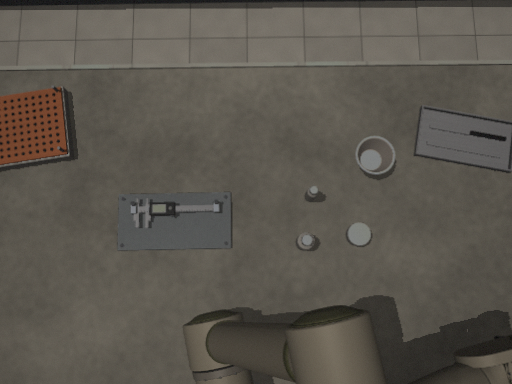

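View pics/scene0.png

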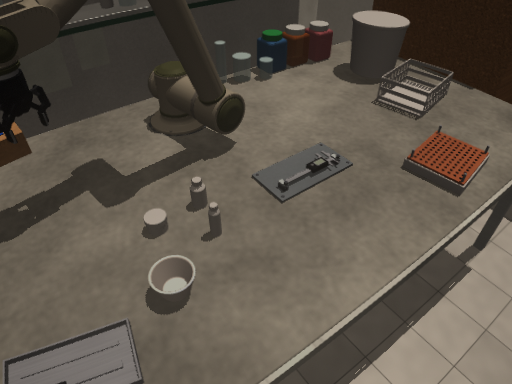

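The top view shows the plate at columns 118–232, rows 192–250, with the fixed jaw at the left end and the jaws pointing down. The stout bottle is near (306,241), the slim one near (314,191), the jar near (359,234) and the mortar near (376,156).

```bash
python3 - <<'E'
from h import *
z=np.load('t0.npz'); a,d=z['a'],z['d']; P=par('top'); C=cloud(P,d)
print('noise', np.median(C[200:260,250:280,2]), C[200:260,250:280,2].std())
for n,(u,v) in dict(stout=(306,241),slim=(314,191),jar=(359,234)).items():
    w=C[v-16:v+17,u-16:u+17].reshape(-1,3); h=w[:,2]
    m=(h>0.03); top=h>np.percentile(h[m],99)-0.006
    print(n,m.sum(),np.percentile(h[m],99).round(3),'top c',w[top].mean(0).round(4), 'body',(w[m].min(0)+w[m].max(0))/2, w[m].max(0)-w[m].min(0))
# plate: colour mask by height 5-15 mm
w=C[180:262,105:245]; m=((w[...,2]>0.005)&(w[...,2]<0.10)).astype(np.uint8)
cs=max(cv2.findContours(m,0,1)[0],key=cv2.contourArea); r=cv2.minAreaRect(cs); bx=cv2.boxPoints(r)+[105,180]
print(r,'\n',ray(P,bx,0.01).round(4)); q=ray(P,bx,0.01); print(q.mean(0),np.linalg.norm(np.diff(q,axis=0),axis=1))
cv2.imwrite('pics/crop1.png',cv2.resize(a[185:257,110:240,::-1],None,fx=6,fy=6,interpolation=cv2.INTER_CUBIC))
E
```

```text
noise 0.0005124547054163732 0.08536572616939059
stout 262 1.283 top c [ 0.3792 -0.0503  1.2832] body [ 0.43229088 -0.12179389  0.65662186] [0.10609814 0.14298094 1.25320363]
slim 152 1.283 top c [ 0.3792 -0.0503  1.2832] body [ 0.48995284 -0.12806563  0.65714341] [0.22142207 0.15552443 1.25216053]
jar 451 0.054 top c [ 0.4796 -0.3093  0.0622] body [ 0.44505375 -0.19468555  0.65857035] [0.13162388 0.28876426 1.24930665]
((69.0, 40.5), (59.0, 114.0), 90.0) 
 [[0.6066 0.3233 0.01  ]
 [0.6024 0.0179 0.01  ]
 [0.4455 0.0186 0.01  ]
 [0.4494 0.3178 0.01  ]]
[0.52598749 0.16942012 0.01      ] [0.30544087 0.15685992 0.29916766]
```

View pics/crop1.png

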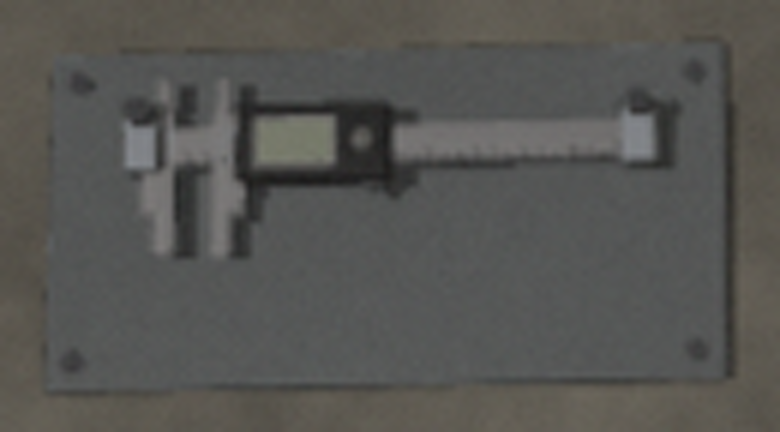

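The crop shows the plate corners at about TL(55,57), TR(726,42), BR(732,378) and BL(45,390). The sliding jaw face is near column 205, the housing spans 240–392 and the button is at (362,138). Next I'll get coarse poses, then look with the wrist camera.

```bash
python3 - <<'E'
from h import *
z=np.load('t0.npz'); P=par('top')
f=lambda c:np.array(c,float)/6+[110-.42,185-.42]
q=ray(P,f([(55,57),(726,42),(732,378),(45,390)]),0.01)
c=q.mean(0); ey=(q[0]-q[1]+q[3]-q[2])[:2]; print(q.round(4),'c',c,'yaw',np.degrees(np.arctan2(-ey[0],ey[1])))
print('button',ray(P,f([(362,138)]),0.042),'hous',ray(P,f([(240,142),(392,142)]),0.038),'jaw faces',ray(P,f([(175,250),(208,250)]),0.028), 'beam', ray(P,f([(510,140),(630,138)]),0.028))
# bottles by tops
for im,dp,n in((z['a'],z['d'],'top'),(z['b'],z['e'],'scene')):
    Q=par(n);C=cloud(Q,dp); 
    for nm,x,y in(('stout',.44,-.20),('slim',.57,-.22),('jar',.45,-.33)):
        for lo,hi in ((.03,.062),(.08,.115),(.04,.06)):
            m=(abs(C[...,0]-x)<.06)&(abs(C[...,1]-y)<.06)&(C[...,2]>lo)&(C[...,2]<hi)
            w=C[m]
            if len(w)>5: print(n,nm,lo,len(w),'mid',((w.min(0)+w.max(0))/2).round(3),'ext',(w.max(0)-w.min(0)).round(3))
E
```

```text
[[0.5982 0.3184 0.01  ]
 [0.6008 0.0191 0.01  ]
 [0.4518 0.0171 0.01  ]
 [0.4505 0.3176 0.01  ]] c [0.52533476 0.16802598 0.01      ] yaw 0.3760590592410782
button [[0.55532897 0.17484739 0.042     ]] hous [[0.55486657 0.22851474 0.038     ]
 [0.5539687  0.16252429 0.038     ]] jaw faces [[0.50930371 0.2579079  0.028     ]
 [0.50911344 0.24354422 0.028     ]] beam [[0.55554961 0.11264405 0.028     ]
 [0.55571375 0.06020053 0.028     ]]
top stout 0.03 22 mid [ 0.463 -0.164  0.045] ext [0.04  0.026 0.03 ]
top stout 0.08 102 mid [ 0.465 -0.172  0.089] ext [0.027 0.027 0.017]
top stout 0.04 18 mid [ 0.463 -0.164  0.05 ] ext [0.04  0.026 0.019]
top slim 0.03 26 mid [ 0.583 -0.188  0.045] ext [0.021 0.021 0.029]
top slim 0.08 98 mid [ 0.585 -0.193  0.095] ext [0.023 0.025 0.029]
top slim 0.04 19 mid [ 0.583 -0.188  0.05 ] ext [0.021 0.021 0.019]
top jar 0.03 444 mid [ 0.48  -0.31   0.044] ext [0.056 0.057 0.021]
top jar 0.04 425 mid [ 0.48  -0.311  0.048] ext [0.056 0.057 0.014]
scene stout 0.03 138 mid [ 0.473 -0.172  0.046] ext [0.03  0.044 0.032]
scene stout 0.08 80 mid [ 0.467 -0.171  0.087] ext [0.028 0.028 0.014]
scene stout 0.04 81 mid [ 0.473 -0.174  0.05 ] ext [0.03  0.037 0.019]
scene slim 0.03 102 mid [ 0.593 -0.192  0.046] ext [0.022 0.028 0.032]
scene slim 0.08 113 mid [ 0.59  -0.192  0.092] ext [0.024 0.027 0.024]
scene slim 0.04 65 mid [ 0.593 -0.192  0.05 ] ext [0.021 0.027 0.019]
scene jar 0.03 344 mid [ 0.481 -0.311  0.041] ext [0.058 0.056 0.021]
scene jar 0.04 296 mid [ 0.481 -0.311  0.046] ext [0.058 0.056 0.011]
```

Request:
apply_moves(
  motion=[
    {"tx":2.93,"ty":-2.54,"tz":0,"turn":0,"jaw":1},
    {"tx":5.86,"ty":-5.07,"tz":0,"turn":0,"jaw":1},
    {"tx":8.79,"ty":-7.6,"tz":0,"turn":0,"jaw":1},
    {"tx":11.7,"ty":-10.1,"tz":0,"turn":0,"jaw":1},
    {"tx":14.65,"ty":-12.7,"tz":0,"turn":0,"jaw":1},
  ],
  squeeze=20,
)

```text
time_s: 0.52
position: [0.3044, -0.3264, 0.2477]
tool_rot: [[0.916, 0.402, -0.0], [0.402, -0.916, 0.002], [0.0, -0.002, -1.0]]
ft_force: [0.9, 0.1, 0.7]
grip_width: 0.0851
```

Request:
apply_moves(
  motion=[
    {"tx":2.93,"ty":-2.54,"tz":0,"turn":0,"jaw":1},
    {"tx":5.86,"ty":-5.07,"tz":0,"turn":0,"jaw":1},
    {"tx":8.79,"ty":-7.6,"tz":0,"turn":0,"jaw":1},
    {"tx":11.7,"ty":-10.1,"tz":0,"turn":0,"jaw":1},
    {"tx":14.65,"ty":-12.7,"tz":0,"turn":0,"jaw":1},
  ],
)

```text
time_s: 0.93
position: [0.3879, -0.1495, 0.2479]
tool_rot: [[0.916, 0.401, -0.001], [0.401, -0.916, 0.002], [0.0, -0.002, -1.0]]
ft_force: [0.4, -0.6, -0.0]
grip_width: 0.0857
```

Request:
apply_moves(
  motion=[
    {"tx":2.93,"ty":-2.54,"tz":0,"turn":0,"jaw":1},
    {"tx":5.86,"ty":-5.07,"tz":0,"turn":0,"jaw":1},
    {"tx":8.79,"ty":-7.6,"tz":0,"turn":0,"jaw":1},
    {"tx":11.7,"ty":-10.1,"tz":0,"turn":0,"jaw":1},
    {"tx":14.65,"ty":-12.7,"tz":0,"turn":0,"jaw":1},
  ],
)

```text
time_s: 1.35
position: [0.4714, 0.0276, 0.2481]
tool_rot: [[0.916, 0.401, -0.001], [0.401, -0.916, 0.002], [-0.0, -0.002, -1.0]]
ft_force: [1.1, -0.7, -0.5]
grip_width: 0.0855
```

Request:
apply_moves(
  motion=[
    {"tx":2.9,"ty":-2.4,"tz":0,"turn":-7,"jaw":1},
    {"tx":5.8,"ty":-4.8,"tz":0,"turn":-14,"jaw":1},
    {"tx":8.6,"ty":-7.3,"tz":0,"turn":-21,"jaw":1},
    {"tx":11.5,"ty":-9.7,"tz":0,"turn":-28,"jaw":1},
    {"tx":14.4,"ty":-12.1,"tz":0,"turn":-35,"jaw":1},
  ],
)

```text
time_s: 1.77
position: [0.5551, 0.1982, 0.248]
tool_rot: [[0.515, 0.857, -0.002], [0.857, -0.515, 0.002], [0.001, -0.002, -1.0]]
ft_force: [1.0, -0.8, -0.7]
grip_width: 0.0855
```

Request:
apply_moves(
  motion=[
    {"tx":0,"ty":0,"tz":1,"turn":-7,"jaw":1},
    {"tx":0,"ty":0,"tz":2,"turn":-14,"jaw":1},
    {"tx":0,"ty":0,"tz":3,"turn":-21,"jaw":1},
    {"tx":0,"ty":0,"tz":4,"turn":-28,"jaw":1},
    {"tx":0,"ty":0,"tz":4,"turn":-31.8,"jaw":1},
  ],
)

```text
time_s: 2.18
position: [0.5541, 0.1983, 0.2054]
tool_rot: [[-0.021, 1.0, -0.006], [1.0, 0.021, 0.001], [0.001, -0.006, -1.0]]
ft_force: [0.0, 0.0, -0.0]
grip_width: 0.0857
```

```bash
python3 - <<'E'
from h import *
s=telemetry.observe(); print(s['position'],s['tool_rot'].round(4))
P=par('wrist'); a,d=get_image('wrist'); save('w1',a); np.savez('w1.npz',a=a,d=d); print(-P[2].T@P[3],P[0])
import pickle; pickle.dump(P,open('w1.pkl','wb'))
print(proj(P,[[.5553,.1748,.042],[.509,.2435,.028],[.509,.258,.028],[.465+.06,.168,.01]]))
E
```

```text
[0.55413033 0.19829692 0.20543217] [[-0.0208  0.9998 -0.0061]
 [ 0.9998  0.0208  0.001 ]
 [ 0.0011 -0.0061 -1.    ]]
[0.55296097 0.27954629 0.33011504] [[299.86342161   0.         250.7443698 ]
 [  0.         299.86342161 187.77440004]
 [  0.           0.           1.        ]]
[[253.04804776 196.02647805]
 [208.17475899 125.23931748]
 [207.84139494 110.24589529]
 [226.1259153  191.38923536]]
```

View pics/w1.png

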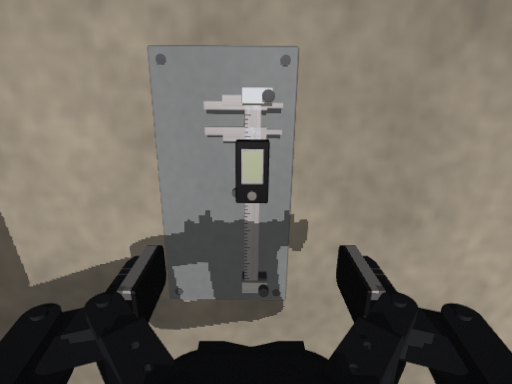

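The wrist view has the housing at columns 236–269, rows 140–203, the button at (252,196), the sliding jaw face at row ~127 and the fixed face at row ~110. Plate corners are near (149,46) and (298,46).

```bash
python3 - <<'E'
from h import *
import pickle
z=np.load('w1.npz'); a=z['a']; P=pickle.load(open('w1.pkl','rb')); g=cv2.cvtColor(a,cv2.COLOR_RGB2GRAY).astype(float)
# housing edges: by row, gradient peaks
def edge(line,lo,hi,sgn):
    dl=np.gradient(cv2.GaussianBlur(line.reshape(1,-1),(0,0),1).ravel())*sgn; i=lo+int(np.argmax(dl[lo:hi])); 
    y0,y1,y2=dl[i-1:i+2]; return i+.5*(y0-y2)/(y0-2*y1+y2+1e-9)
L=[];R=[]
for v in range(148,200,2):
    L.append((edge(g[v],228,243,-1),v)); R.append((edge(g[v],262,276,1),v))
def fit(uv,zz):
    X=ray(P,uv,zz)[:,:2]; vx,vy,x0,y0=cv2.fitLine(X.astype(np.float32),cv2.DIST_HUBER,0,.0005,.01).ravel()
    if vy<0: vx,vy=-vx,-vy
    return np.degrees(np.arctan2(-vx,vy)),(x0,y0),np.abs((X-[x0,y0])@[vy,-vx]).mean()
print('hous L',fit(L,.038)); print('hous R',fit(R,.038))
PL=[(edge(g[v],140,170,1),v) for v in range(60,200,4)]; PR=[(edge(g[v],285,305,-1),v) for v in range(60,200,4)]
for n,l in(('pl',PL),('pr',PR)): print(n,fit(l,.01))
B=[(edge(g[v],240,250,1),v) for v in range(210,270,3)]
print('beamL',fit(B,.028))
# jaw faces along columns 208..222
F=[(u,edge(g[:,u],105,117,-1)) for u in range(208,224,2)]; S=[(u,edge(g[:,u],120,131,1)) for u in range(208,222,2)]
for n,l in(('fixed',F),('slid',S)): X=ray(P,l,.028); print(n,X.mean(0).round(4),np.degrees(np.polyfit(X[:,0],X[:,1],1)[0]))
hy=[edge(g[:,u],132,148,-1) for u in range(240,246)]; hy2=[edge(g[:,u],196,212,1) for u in (238,240,264,266)]
print(hy,hy2,ray(P,[(243,np.median(hy)),(250,np.median(hy2))],.038))
E
```

```text
hous L (np.float32(0.34660226), (np.float32(0.53643596), np.float32(0.20034575)), np.float64(0.0002575055419697028))
hous R (np.float32(0.57547504), (np.float32(0.5702609), np.float32(0.19832209)), np.float64(4.560634814026598e-05))
pl (np.float32(-2.139602), (np.float32(0.45060807), np.float32(0.24362576)), np.float64(0.004718883850094631))
pr (np.float32(0.45100167), (np.float32(0.5954776), np.float32(0.23873438)), np.float64(0.00010590307317662075))
beamL (np.float32(-0.6546301), (np.float32(0.5474015), np.float32(0.11617537)), np.float64(0.0012855103994757926))
fixed [0.516  0.2592 0.028 ] 0.6648316617731511
slid [0.5148 0.2419 0.028 ] 0.9336968764718111
[np.float64(138.98066883565355), np.float64(138.98567919508534), np.float64(138.98249636414832), np.float64(138.97956728820014), np.float64(139.02627494693695), np.float64(139.08282292518064)] [np.float64(202.5686316737357), np.float64(202.57402041742887), np.float64(202.74541833034735), np.float64(202.73199749901363)] [[0.54413216 0.23221511 0.038     ]
 [0.55232712 0.1659116  0.038     ]]
```

Request:
apply_moves(
  motion=[
    {"tx":0.07,"ty":-0.07,"tz":3,"turn":0.7,"jaw":1},
    {"tx":0.07,"ty":-0.07,"tz":6,"turn":0.7,"jaw":1},
    {"tx":0.07,"ty":-0.07,"tz":9,"turn":0.7,"jaw":1},
    {"tx":0.07,"ty":-0.07,"tz":12,"turn":0.7,"jaw":1},
    {"tx":0.07,"ty":-0.07,"tz":12.0,"turn":0.7,"jaw":1},
  ],
)

```text
time_s: 2.65
position: [0.5505, 0.1986, 0.0813]
tool_rot: [[-0.008, 1.0, -0.015], [1.0, 0.008, -0.0], [-0.0, -0.015, -1.0]]
ft_force: [-0.4, -0.2, -1.2]
grip_width: 0.0856
```

```bash
python3 - <<'E'
from h import *
s=telemetry.observe(); R=s['tool_rot']; print(s['position'],R.round(4),s['ft_force'])
d=np.array([.5534,.199,.036])-s['position']; print('tool cm',(R.T@d*100).round(3),'yaw',np.degrees(np.arctan2(-R[0,0],R[1,0])))
E
```

```text
[0.55052347 0.19864344 0.08134376] [[-8.100e-03  9.999e-01 -1.460e-02]
 [ 1.000e+00  8.000e-03 -2.000e-04]
 [-1.000e-04 -1.460e-02 -9.999e-01]] [-0.42995558 -0.20746353 -1.17408201]
tool cm [0.034 0.354 4.53 ] yaw 0.46127734215373023
```

Request:
apply_moves(
  motion=[
    {"tx":0.03,"ty":0.35,"tz":1.5,"turn":0,"jaw":1},
    {"tx":0.03,"ty":0.35,"tz":3.0,"turn":0,"jaw":1},
    {"tx":0.03,"ty":0.35,"tz":4.5,"turn":0,"jaw":1},
    {"tx":0.03,"ty":0.35,"tz":4.5,"turn":0,"jaw":1},
    {"tx":0.03,"ty":0.35,"tz":4.5,"turn":0,"jaw":1},
  ],
)

```text
time_s: 3.07
position: [0.5538, 0.199, 0.0374]
tool_rot: [[-0.007, 1.0, -0.014], [1.0, 0.007, -0.0], [-0.0, -0.014, -1.0]]
ft_force: [0.5, 0.8, 1.0]
grip_width: 0.0853
```

```bash
python3 - <<'E'
from h import *
s=telemetry.observe(); R=s['tool_rot']; print(s['position'],R.round(4),s['ft_force'],s['q'])
d=np.array([.5534,.199,.036])-s['position']; print('tool cm',(R.T@d*100).round(3),'yaw',np.degrees(np.arctan2(-R[0,0],R[1,0])))
P=par('wrist');a,dd=get_image('wrist'); save('w2',a)
E
```

```text
[0.55383528 0.19901012 0.03736271] [[-7.300e-03  9.999e-01 -1.410e-02]
 [ 1.000e+00  7.300e-03 -1.000e-04]
 [-0.000e+00 -1.410e-02 -9.999e-01]] [0.5279365  0.82622557 1.02195379] [ 8.20340316 38.63920844 83.01797211  0.12441505 59.14157795  7.72272068]
tool cm [-0.001 -0.042  0.137] yaw 0.41614008364166527
```

View pics/w2.png

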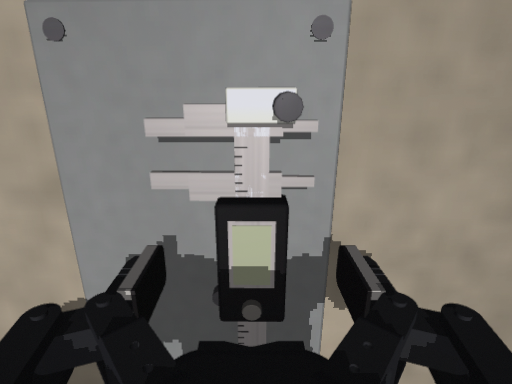

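The fingers straddle the housing symmetrically (pads at columns ~155 and ~350, housing 217–287), with the pads level with the housing's middle. I'll close.

Request:
apply_moves(
  motion=[
    {"tx":0,"ty":-0.04,"tz":0.13,"turn":0,"jaw":0.3},
    {"tx":0,"ty":-0.04,"tz":0.13,"turn":0,"jaw":0.1},
    {"tx":0,"ty":-0.04,"tz":0.13,"turn":0,"jaw":-0.1},
    {"tx":0,"ty":-0.04,"tz":0.13,"turn":0,"jaw":-0.3},
    {"tx":0,"ty":-0.04,"tz":0.13,"turn":0,"jaw":-0.4},
  ],
  squeeze=20,
)

```text
time_s: 3.53
position: [0.5542, 0.1991, 0.0372]
tool_rot: [[-0.007, 1.0, -0.011], [1.0, 0.007, 0.0], [0.0, -0.011, -1.0]]
ft_force: [-0.4, -0.2, 3.2]
grip_width: 0.0335
```

Request:
apply_moves(
  motion=[
    {"tx":0,"ty":0,"tz":0,"turn":0,"jaw":-0.4},
    {"tx":0,"ty":0,"tz":0,"turn":0,"jaw":-0.4},
    {"tx":0,"ty":0,"tz":0,"turn":0,"jaw":-0.4},
  ],
)

```text
time_s: 3.78
position: [0.5542, 0.1991, 0.0372]
tool_rot: [[-0.008, 1.0, -0.011], [1.0, 0.008, 0.0], [0.0, -0.011, -1.0]]
ft_force: [-0.7, 0.5, 2.1]
grip_width: 0.0333
```

Request:
apply_moves(
  motion=[
    {"tx":-0.3,"ty":0,"tz":0,"turn":0,"jaw":-0.4},
    {"tx":-0.9,"ty":0,"tz":0,"turn":0,"jaw":-0.4},
    {"tx":-1.5,"ty":0,"tz":0,"turn":0,"jaw":-0.4},
    {"tx":-2.1,"ty":0,"tz":0,"turn":0,"jaw":-0.4},
    {"tx":-2.7,"ty":0,"tz":0,"turn":0,"jaw":-0.4},
  ],
)

```text
time_s: 4.2
position: [0.5544, 0.1713, 0.0372]
tool_rot: [[-0.007, 1.0, -0.011], [1.0, 0.007, 0.0], [0.0, -0.011, -1.0]]
ft_force: [0.5, 1.5, 1.1]
grip_width: 0.0334
```

Request:
apply_moves(
  motion=[
    {"tx":-0.7,"ty":0,"tz":0,"turn":0,"jaw":-0.4},
    {"tx":-1.3,"ty":0,"tz":0,"turn":0,"jaw":-0.4},
    {"tx":-1.9,"ty":0,"tz":0,"turn":0,"jaw":-0.4},
    {"tx":-2.3,"ty":0,"tz":0,"turn":0,"jaw":-0.4},
    {"tx":-2.6,"ty":0,"tz":0,"turn":0,"jaw":-0.4},
  ],
)

```text
time_s: 4.62
position: [0.5546, 0.1447, 0.0373]
tool_rot: [[-0.007, 1.0, -0.011], [1.0, 0.007, 0.0], [0.0, -0.011, -1.0]]
ft_force: [0.5, 1.6, 0.5]
grip_width: 0.0333
```

```bash
python3 - <<'E'
from h import *
s=telemetry.observe(); R=s['tool_rot']; print(s['position'],R.round(4),s['ft_force'],s['grip_width'])
P=par('wrist');a,dd=get_image('wrist'); save('w3',a); np.savez('w3.npz',a=a,d=dd)
import pickle; pickle.dump(P,open('w3.pkl','wb'))
E
```

```text
[0.55464791 0.14469013 0.03725199] [[-6.700e-03  9.999e-01 -1.120e-02]
 [ 1.000e+00  6.700e-03  2.000e-04]
 [ 3.000e-04 -1.120e-02 -9.999e-01]] [0.5268008  1.62733439 0.53625489] 0.0333023775223576
```

View pics/w3.png

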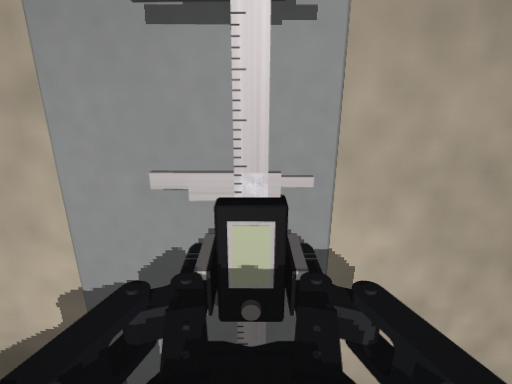

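The slider has moved: its face is at row ~172, and the fixed face sits near the top edge at row ~4. I'll release, lift and go to the bottle.

Request:
apply_moves(
  motion=[
    {"tx":0,"ty":0,"tz":0,"turn":0,"jaw":0.2},
    {"tx":0,"ty":0,"tz":0,"turn":0,"jaw":0.6},
    {"tx":0,"ty":0,"tz":0,"turn":0,"jaw":1},
    {"tx":0,"ty":0,"tz":0,"turn":0,"jaw":1},
    {"tx":0,"ty":0,"tz":-2,"turn":0,"jaw":1},
  ],
)

```text
time_s: 5.08
position: [0.5531, 0.1444, 0.0545]
tool_rot: [[-0.007, 1.0, -0.018], [1.0, 0.007, -0.0], [-0.0, -0.018, -1.0]]
ft_force: [-1.0, -0.7, 0.6]
grip_width: 0.0852
```

Request:
apply_moves(
  motion=[
    {"tx":0,"ty":0,"tz":-4,"turn":0,"jaw":1},
    {"tx":0,"ty":0,"tz":-8,"turn":0,"jaw":1},
    {"tx":0,"ty":0,"tz":-12,"turn":0,"jaw":1},
    {"tx":0,"ty":0,"tz":-16,"turn":0,"jaw":1},
    {"tx":-2,"ty":-0.5,"tz":-17,"turn":0,"jaw":1},
  ],
)

```text
time_s: 5.5
position: [0.553, 0.1265, 0.231]
tool_rot: [[-0.01, 1.0, -0.007], [1.0, 0.01, 0.0], [0.001, -0.007, -1.0]]
ft_force: [0.4, -0.4, -0.8]
grip_width: 0.0854
```

```bash
python3 - <<'E'
from h import *
import pickle
z=np.load('w3.npz'); a=z['a']; P=pickle.load(open('w3.pkl','rb')); g=cv2.cvtColor(a,cv2.COLOR_RGB2GRAY).astype(float)
S=[(u,165+np.argmax(np.diff(g[165:182,u]))) for u in range(154,190,6)]; print(S); print('slid',ray(P,S,.028).round(4))
s=telemetry.observe(); R=s['tool_rot']; print(s['position'],R.round(4))
print('to bottle cm',(R.T@(np.array([.465,-.172,.2])-s['position'])*100).round(2))
P=par('wrist'); a,d=get_image('wrist'); np.savez('w4.npz',a=a,d=d); pickle.dump(P,open('w4.pkl','wb')); save('w4',a)
E
```

```text
[(154, np.int64(172)), (160, np.int64(172)), (166, np.int64(172)), (172, np.int64(172)), (178, np.int64(172)), (184, np.int64(172))]
slid [[0.5088 0.1886 0.028 ]
 [0.5116 0.1886 0.028 ]
 [0.5144 0.1886 0.028 ]
 [0.5172 0.1887 0.028 ]
 [0.52   0.1887 0.028 ]
 [0.5228 0.1887 0.028 ]]
[0.5530445  0.12653223 0.23103773] [[-9.900e-03  9.999e-01 -7.000e-03]
 [ 1.000e+00  9.900e-03  5.000e-04]
 [ 5.000e-04 -7.000e-03 -1.000e+00]]
to bottle cm [-29.77  -9.08   3.15]
```

View pics/w4.png

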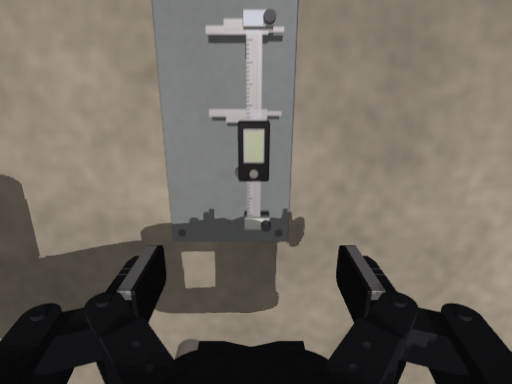

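The jaws are wide open: fixed face at row ~35, sliding face at row ~110. Moving to the bottle.

Request:
apply_moves(
  motion=[
    {"tx":-3.7,"ty":-1.1,"tz":0,"turn":0,"jaw":1},
    {"tx":-7.4,"ty":-2.3,"tz":0,"turn":0,"jaw":1},
    {"tx":-11.2,"ty":-3.4,"tz":0,"turn":0,"jaw":1},
    {"tx":-15,"ty":-4.5,"tz":0,"turn":0,"jaw":1},
    {"tx":-18.7,"ty":-5.7,"tz":0,"turn":0,"jaw":1},
  ],
)

```text
time_s: 5.97
position: [0.4957, -0.0663, 0.2305]
tool_rot: [[-0.008, 1.0, -0.009], [1.0, 0.008, -0.002], [-0.001, -0.009, -1.0]]
ft_force: [1.2, -0.5, 0.3]
grip_width: 0.0854
```

Request:
apply_moves(
  motion=[
    {"tx":-3.7,"ty":-1.1,"tz":1,"turn":0,"jaw":1},
    {"tx":-7.4,"ty":-2.3,"tz":2,"turn":0,"jaw":1},
    {"tx":-10.2,"ty":-3.3,"tz":3,"turn":0,"jaw":1},
    {"tx":-10.9,"ty":-3.4,"tz":3,"turn":0,"jaw":1},
    {"tx":-10.9,"ty":-3.4,"tz":3,"turn":0,"jaw":1},
  ],
)

```text
time_s: 6.38
position: [0.4616, -0.1771, 0.2001]
tool_rot: [[-0.005, 1.0, -0.011], [1.0, 0.005, -0.001], [-0.001, -0.011, -1.0]]
ft_force: [0.3, -0.1, -0.1]
grip_width: 0.0851
```

```bash
python3 - <<'E'
from h import *
import pickle
z=np.load('w4.npz'); a=z['a']; P=pickle.load(open('w4.pkl','rb')); g=cv2.cvtColor(a,cv2.COLOR_RGB2GRAY).astype(float)
for u in (212,216,220,224): 
    f=26+np.argmin(np.diff(g[26:45,u])); s=103+np.argmax(np.diff(g[103:116,u])); X=ray(P,[(u,f+.5),(u,s+.5)],.028); print(u,f,s,X[:,:2].round(4).tolist())
s=telemetry.observe(); R=s['tool_rot']; print(s['position'],R.round(4))
P=par('wrist'); a,d=get_image('wrist'); np.savez('w5.npz',a=a,d=d); save('w5',a); C=cloud(P,d)
for lo,hi in ((.085,.098),(.03,.066)):
    m=(abs(C[...,0]-.465)<.05)&(abs(C[...,1]+.172)<.05)&(C[...,2]>lo)&(C[...,2]<hi)
    w=C[m]; uv=np.argwhere(m); print(lo,len(w),uv.min(0) if len(w) else 0,uv.max(0) if len(w) else 0,((w.min(0)+w.max(0))/2).round(4) if len(w) else 0,(w.max(0)-w.min(0)).round(3) if len(w) else 0)
print(proj(P,[[.465,-.172,.092],[.588,-.192,.1]]))
E
```

```text
212 34 108 [[0.5112, 0.2577], [0.5091, 0.1866]]
216 34 108 [[0.5151, 0.2577], [0.5134, 0.1867]]
220 34 108 [[0.5191, 0.2577], [0.5176, 0.1867]]
224 34 108 [[0.523, 0.2578], [0.5218, 0.1868]]
[ 0.46162798 -0.17708529  0.20014498] [[-4.600e-03  9.999e-01 -1.080e-02]
 [ 1.000e+00  4.600e-03 -6.000e-04]
 [-5.000e-04 -1.080e-02 -9.999e-01]]
0.085 840 [168 238] [201 272] [ 0.4632 -0.1719  0.0891] [0.028 0.029 0.008]
0.03 453 [146 231] [197 278] [ 0.4629 -0.171   0.048 ] [0.043 0.042 0.036]
[[257.0667348  186.09035891]
 [408.48160321 213.95795845]]
```

View pics/w5.png

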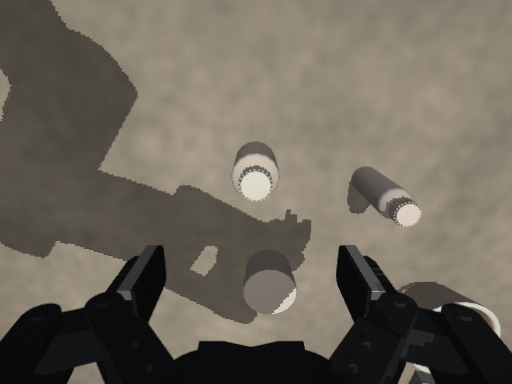

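The stout bottle's cap is at (256,186), the slim bottle at (405,213) on the right and the jar at (270,285). The bottle is at about (0.4635, −0.172). Descending around it in two steps.

Request:
apply_moves(
  motion=[
    {"tx":0.53,"ty":0.34,"tz":1.5,"turn":0,"jaw":1},
    {"tx":0.53,"ty":0.34,"tz":3.5,"turn":0,"jaw":1},
    {"tx":0.53,"ty":0.34,"tz":5.5,"turn":0,"jaw":1},
    {"tx":0.53,"ty":0.34,"tz":7,"turn":0,"jaw":1},
    {"tx":0.53,"ty":0.34,"tz":7,"turn":0,"jaw":1},
  ],
)

```text
time_s: 6.85
position: [0.4643, -0.1683, 0.1285]
tool_rot: [[-0.008, 1.0, -0.014], [1.0, 0.008, 0.002], [0.002, -0.014, -1.0]]
ft_force: [-0.4, 0.9, 0.1]
grip_width: 0.0855
```

```bash
python3 - <<'E'
from h import *
s=telemetry.observe(); R=s['tool_rot']; print(s['position'],R.round(4))
print('cm',(R.T@(np.array([.4635,-.1718,.055])-s['position'])*100).round(2))
P=par('wrist'); a,d=get_image('wrist'); C=cloud(P,d)
for lo,hi in ((.085,.098),(.03,.066)):
    m=(abs(C[...,0]-.465)<.05)&(abs(C[...,1]+.172)<.05)&(C[...,2]>lo)&(C[...,2]<hi)
    w=C[m]; print(lo,len(w),((w.min(0)+w.max(0))/2).round(4),(w.max(0)-w.min(0)).round(3))
E
```

```text
[ 0.46428986 -0.16829973  0.12845855] [[-0.0082  0.9999 -0.0138]
 [ 1.      0.0083  0.0021]
 [ 0.0022 -0.0138 -0.9999]]
cm [-0.37  0.02  7.35]
0.085 1538 [ 0.4633 -0.1716  0.0889] [0.028 0.028 0.008]
0.03 985 [ 0.463 -0.168  0.048] [0.043 0.037 0.036]
```

Request:
apply_moves(
  motion=[
    {"tx":-0.35,"ty":0.02,"tz":2,"turn":0,"jaw":1},
    {"tx":-0.35,"ty":0.02,"tz":4,"turn":0,"jaw":1},
    {"tx":-0.35,"ty":0.02,"tz":6,"turn":0,"jaw":1},
    {"tx":-0.35,"ty":0.02,"tz":7.35,"turn":0,"jaw":1},
    {"tx":-0.35,"ty":0.02,"tz":7.35,"turn":0,"jaw":1},
  ],
)

```text
time_s: 7.32
position: [0.4642, -0.1714, 0.0556]
tool_rot: [[-0.009, 1.0, -0.014], [1.0, 0.009, 0.002], [0.002, -0.014, -1.0]]
ft_force: [-0.3, -0.2, 0.2]
grip_width: 0.0858
```

Request:
apply_moves(
  motion=[
    {"tx":0,"ty":0,"tz":0,"turn":0,"jaw":0.4},
    {"tx":0,"ty":0,"tz":0,"turn":0,"jaw":0.2},
    {"tx":0,"ty":0,"tz":0,"turn":0,"jaw":0},
    {"tx":0,"ty":0,"tz":0,"turn":0,"jaw":-0.15},
    {"tx":0,"ty":0,"tz":0,"turn":0,"jaw":-0.15},
  ],
)

```text
time_s: 7.73
position: [0.4647, -0.1716, 0.0569]
tool_rot: [[-0.009, 1.0, -0.012], [1.0, 0.009, 0.001], [0.001, -0.012, -1.0]]
ft_force: [-1.2, 0.0, 7.4]
grip_width: 0.0434
```

Request:
apply_moves(
  motion=[
    {"tx":0,"ty":0,"tz":0,"turn":0,"jaw":-0.15},
    {"tx":0,"ty":0,"tz":0,"turn":0,"jaw":-0.15},
  ],
)

```text
time_s: 7.9
position: [0.465, -0.1718, 0.0574]
tool_rot: [[-0.009, 1.0, -0.011], [1.0, 0.009, 0.0], [0.0, -0.011, -1.0]]
ft_force: [-0.2, 0.2, -0.3]
grip_width: 0.0433
```

Request:
apply_moves(
  motion=[
    {"tx":0,"ty":0,"tz":-2,"turn":0,"jaw":-0.15},
    {"tx":0,"ty":0,"tz":-5,"turn":0,"jaw":-0.15},
    {"tx":0,"ty":0,"tz":-8,"turn":0,"jaw":-0.15},
    {"tx":1,"ty":0.1,"tz":-10,"turn":0,"jaw":-0.15},
    {"tx":4,"ty":0.4,"tz":-10,"turn":0,"jaw":-0.15},
  ],
)

```text
time_s: 8.32
position: [0.4714, -0.1345, 0.1614]
tool_rot: [[-0.006, 1.0, -0.003], [1.0, 0.006, -0.005], [-0.005, -0.004, -1.0]]
ft_force: [1.3, -0.5, -0.5]
grip_width: 0.0436
```

Request:
apply_moves(
  motion=[
    {"tx":3.5,"ty":0.5,"tz":0,"turn":0,"jaw":-0.15},
    {"tx":7,"ty":1.0,"tz":0,"turn":0,"jaw":-0.15},
    {"tx":10.5,"ty":1.5,"tz":0,"turn":0,"jaw":-0.15},
    {"tx":14,"ty":2,"tz":0,"turn":0,"jaw":-0.15},
    {"tx":17.5,"ty":2.4,"tz":0,"turn":0,"jaw":-0.15},
  ],
)

```text
time_s: 8.73
position: [0.4943, 0.0423, 0.1606]
tool_rot: [[-0.006, 1.0, -0.003], [1.0, 0.006, -0.005], [-0.005, -0.003, -1.0]]
ft_force: [0.4, -0.3, -0.3]
grip_width: 0.0432
```

Request:
apply_moves(
  motion=[
    {"tx":3.5,"ty":0.5,"tz":0,"turn":0,"jaw":-0.15},
    {"tx":7,"ty":1.0,"tz":0,"turn":0,"jaw":-0.15},
    {"tx":10.5,"ty":1.5,"tz":0,"turn":0,"jaw":-0.15},
    {"tx":14,"ty":2,"tz":0,"turn":0,"jaw":-0.15},
    {"tx":17,"ty":2.4,"tz":0,"turn":0,"jaw":-0.15},
  ],
)

```text
time_s: 9.15
position: [0.5172, 0.2147, 0.1597]
tool_rot: [[-0.006, 1.0, -0.003], [1.0, 0.006, -0.005], [-0.005, -0.003, -1.0]]
ft_force: [0.2, -1.1, -0.9]
grip_width: 0.0433
```

```bash
python3 - <<'E'
from h import *
s=telemetry.observe(); R=s['tool_rot']; print(s['position'],R.round(4),s['grip_width'])
print('cm',(R.T@(np.array([.5165,.231,.0674])-s['position'])*100).round(2))
E
```

```text
[0.51717928 0.21471519 0.15971943] [[-0.0062  1.     -0.0034]
 [ 1.      0.0062 -0.0046]
 [-0.0045 -0.0035 -1.    ]] 0.043260661743246394
cm [ 1.67 -0.03  9.22]
```

Request:
apply_moves(
  motion=[
    {"tx":1,"ty":-0.02,"tz":1.5,"turn":0,"jaw":-0.15},
    {"tx":1.65,"ty":-0.02,"tz":3,"turn":0,"jaw":-0.15},
    {"tx":1.65,"ty":-0.02,"tz":4.3,"turn":0,"jaw":-0.15},
    {"tx":1.65,"ty":-0.02,"tz":4.8,"turn":0,"jaw":-0.15},
    {"tx":1.65,"ty":-0.02,"tz":4.8,"turn":0,"jaw":-0.15},
  ],
)

```text
time_s: 9.57
position: [0.5161, 0.2308, 0.1106]
tool_rot: [[-0.006, 1.0, -0.006], [1.0, 0.006, -0.005], [-0.005, -0.006, -1.0]]
ft_force: [0.2, 0.3, -1.0]
grip_width: 0.0433
```

```bash
python3 - <<'E'
from h import *
s=telemetry.observe(); R=s['tool_rot']; print(s['position'],R.round(4),s['grip_width'])
print('cm',(R.T@(np.array([.5165,.231,.0674])-s['position'])*100).round(2))
a,d=get_image('wrist'); P=par('wrist'); C=cloud(P,d)
b,e=get_image('scene'); 
print(proj(par('scene'),[[.52,.23,.08]]))
u,v=proj(par('scene'),[[.52,.23,.05]])[0].astype(int)
c=cv2.resize(b[v-60:v+60,u-50:u+50],None,fx=5,fy=5,interpolation=cv2.INTER_CUBIC)
save('m1',np.hstack([cv2.resize(a,(640,480))[:, :400] if 0 else cv2.resize(a,(300,225)), np.zeros((225,1,3),np.uint8)]) if 0 else c)
save('w6',a)
E
```

```text
[0.51613583 0.23079536 0.11057056] [[-0.0062  1.     -0.006 ]
 [ 1.      0.0062 -0.0052]
 [-0.0052 -0.006  -1.    ]] 0.04333204398286647
cm [0.04 0.06 4.32]
[[318.26257059 142.73641777]]
```

View pics/w6.png

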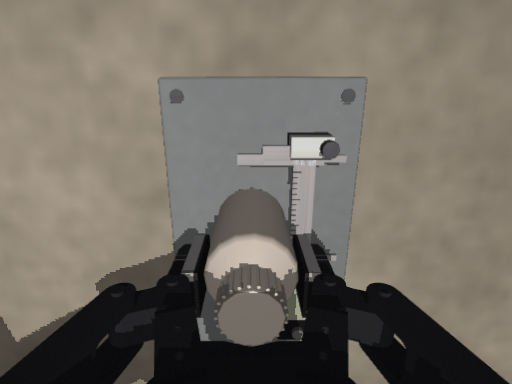

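The fixed jaw's face is at row ~165, and the bottle's far bottom edge (row ~190) is clear of it. Lowering.

Request:
apply_moves(
  motion=[
    {"tx":0.04,"ty":0.06,"tz":1.2,"turn":0,"jaw":-0.15},
    {"tx":0.04,"ty":0.06,"tz":2.4,"turn":0,"jaw":-0.15},
    {"tx":0.04,"ty":0.06,"tz":3.4,"turn":0,"jaw":-0.15},
    {"tx":0.04,"ty":0.06,"tz":4.0,"turn":0,"jaw":-0.15},
    {"tx":0.04,"ty":0.06,"tz":4.2,"turn":0,"jaw":-0.15},
  ],
)

```text
time_s: 10.08
position: [0.5174, 0.2307, 0.0697]
tool_rot: [[-0.005, 1.0, -0.004], [1.0, 0.005, -0.005], [-0.005, -0.004, -1.0]]
ft_force: [0.2, -0.2, -0.5]
grip_width: 0.0433
```

Request:
apply_moves(
  motion=[
    {"tx":0,"ty":0,"tz":0.05,"turn":0,"jaw":-0.15},
    {"tx":0,"ty":0,"tz":0.1,"turn":0,"jaw":-0.15},
  ],
)

```text
time_s: 10.25
position: [0.5176, 0.2307, 0.0691]
tool_rot: [[-0.005, 1.0, -0.003], [1.0, 0.005, -0.005], [-0.004, -0.003, -1.0]]
ft_force: [0.0, -0.5, -0.8]
grip_width: 0.0434
```

Request:
apply_moves(
  motion=[
    {"tx":0,"ty":0,"tz":0.1,"turn":0,"jaw":-0.15},
    {"tx":0,"ty":0,"tz":0.15,"turn":0,"jaw":-0.15},
    {"tx":0,"ty":0,"tz":0.15,"turn":0,"jaw":-0.15},
  ],
)

```text
time_s: 10.5
position: [0.5177, 0.2307, 0.0678]
tool_rot: [[-0.005, 1.0, -0.003], [1.0, 0.005, -0.004], [-0.004, -0.003, -1.0]]
ft_force: [-0.2, -1.1, -1.2]
grip_width: 0.0434
```

Request:
apply_moves(
  motion=[
    {"tx":0,"ty":0,"tz":0.05,"turn":0,"jaw":-0.15},
    {"tx":0,"ty":0,"tz":0.1,"turn":0,"jaw":-0.15},
    {"tx":0,"ty":0,"tz":0.1,"turn":0,"jaw":-0.15},
  ],
)

```text
time_s: 10.75
position: [0.5178, 0.2307, 0.0668]
tool_rot: [[-0.005, 1.0, -0.002], [1.0, 0.005, -0.004], [-0.004, -0.002, -1.0]]
ft_force: [0.4, -0.8, 0.1]
grip_width: 0.0434
```

Request:
apply_moves(
  motion=[
    {"tx":0,"ty":0,"tz":0.05,"turn":0,"jaw":-0.15},
    {"tx":0,"ty":0,"tz":0.07,"turn":0,"jaw":-0.15},
    {"tx":0,"ty":0,"tz":0.07,"turn":0,"jaw":-0.15},
  ],
)

```text
time_s: 11.0
position: [0.5178, 0.2307, 0.0667]
tool_rot: [[-0.005, 1.0, -0.002], [1.0, 0.005, -0.005], [-0.004, -0.002, -1.0]]
ft_force: [-2.2, -1.7, 5.4]
grip_width: 0.0438
```

```bash
python3 - <<'E'
from h import *
s=telemetry.observe(); print(s['position'],s['ft_force'])
for n in('scene','top'):
    a,d=get_image(n); C=cloud(par(n),d); m=(abs(C[...,0]-.517)<.015)&(abs(C[...,1]-.231)<.02)&(C[...,2]>.08)&(C[...,2]<.13)
    w=C[m]; print(n,len(w),np.sort(w[:,2])[::10].round(4)); 
    if n=='scene': save('s6',a)
a,d=get_image('wrist'); P=par('wrist'); C=cloud(P,d); w=C[290:335,235:275]; print('wrist cap z',np.percentile(w[...,2][d[290:335,235:275]>0],[10,50,90]))
E
```

```text
[0.51781673 0.23069801 0.06674581] [-2.23349768 -1.72097089  5.35201216]
scene 75 [0.08   0.0823 0.0855 0.0927 0.0981 0.1015 0.1028 0.129 ]
top 0 []
wrist cap z [0.10027551 0.10104721 0.10172291]
```

Contact at 5 N and the cap top at 0.101 m, so the bottle is on the plate. Releasing and lifting.

Request:
apply_moves(
  motion=[
    {"tx":0,"ty":0,"tz":0,"turn":0,"jaw":0.2},
    {"tx":0,"ty":0,"tz":0,"turn":0,"jaw":0.6},
    {"tx":0,"ty":0,"tz":0,"turn":0,"jaw":1},
    {"tx":0,"ty":0,"tz":0,"turn":0,"jaw":1},
    {"tx":0,"ty":0,"tz":0,"turn":0,"jaw":1},
  ],
)

```text
time_s: 11.57
position: [0.5178, 0.2307, 0.0667]
tool_rot: [[-0.005, 1.0, -0.002], [1.0, 0.005, -0.004], [-0.004, -0.002, -1.0]]
ft_force: [0.7, 0.4, 0.5]
grip_width: 0.0853
```

Request:
apply_moves(
  motion=[
    {"tx":0,"ty":0,"tz":-1.5,"turn":0,"jaw":1},
    {"tx":0,"ty":0,"tz":-4,"turn":0,"jaw":1},
    {"tx":0,"ty":0,"tz":-7,"turn":0,"jaw":1},
    {"tx":0,"ty":0,"tz":-10,"turn":0,"jaw":1},
    {"tx":0,"ty":0,"tz":-13,"turn":0,"jaw":1},
  ],
)

```text
time_s: 11.98
position: [0.5178, 0.2313, 0.198]
tool_rot: [[-0.005, 1.0, -0.002], [1.0, 0.005, -0.005], [-0.005, -0.002, -1.0]]
ft_force: [1.1, 0.4, -0.1]
grip_width: 0.0852
```

Request:
apply_moves(
  motion=[
    {"tx":-3,"ty":1.2,"tz":0,"turn":0,"jaw":1},
    {"tx":-6,"ty":2.4,"tz":0,"turn":0,"jaw":1},
    {"tx":-8.6,"ty":3.6,"tz":0,"turn":0,"jaw":1},
    {"tx":-8.6,"ty":3.6,"tz":0,"turn":0,"jaw":1},
  ],
)

```text
time_s: 12.32
position: [0.5561, 0.1415, 0.1982]
tool_rot: [[-0.001, 1.0, -0.002], [1.0, 0.001, -0.006], [-0.006, -0.002, -1.0]]
ft_force: [0.5, 0.2, 0.8]
grip_width: 0.0853
```

```bash
python3 - <<'E'
from h import *
import pickle
s=telemetry.observe(); R=s['tool_rot']; print(s['position'],R.round(4),s['ft_force'])
P=par('wrist'); a,d=get_image('wrist'); np.savez('w7.npz',a=a,d=d); pickle.dump(P,open('w7.pkl','wb')); save('w7',a); C=cloud(P,d)
for lo,hi in ((.094,.108),(.045,.076)):
    m=(abs(C[...,0]-.517)<.05)&(abs(C[...,1]-.231)<.05)&(C[...,2]>lo)&(C[...,2]<hi)
    w=C[m]; print(lo,len(w),((w.min(0)+w.max(0))/2).round(4),(w.max(0)-w.min(0)).round(3))
E
```

```text
[0.55606199 0.14152109 0.19820084] [[-0.0013  1.     -0.0016]
 [ 1.      0.0013 -0.0057]
 [-0.0057 -0.0016 -1.    ]] [0.47575986 0.22031662 0.75589599]
0.094 1222 [0.5168 0.2297 0.0986] [0.028 0.027 0.009]
0.045 347 [0.5169 0.2296 0.0607] [0.043 0.043 0.031]
```

View pics/w7.png

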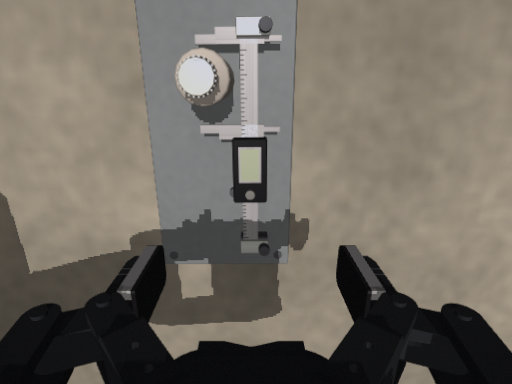

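The bottle stands upright between the open jaws, with its cap at (197,77), and the housing spans rows 138–203. I'll shut the fingers and push the slider from behind, so the gripper can't twist it.

Request:
apply_moves(
  motion=[
    {"tx":-2,"ty":-0.1,"tz":2,"turn":-0.4,"jaw":0},
    {"tx":-4,"ty":-0.15,"tz":5,"turn":-0.4,"jaw":-0.5},
    {"tx":-4.5,"ty":-0.15,"tz":8,"turn":-0.4,"jaw":-1},
    {"tx":-4.5,"ty":-0.15,"tz":11,"turn":-0.4,"jaw":-1},
    {"tx":-4.5,"ty":-0.15,"tz":12,"turn":-0.4,"jaw":-1},
  ],
)

```text
time_s: 12.78
position: [0.5512, 0.0984, 0.0746]
tool_rot: [[-0.009, 1.0, -0.009], [1.0, 0.009, -0.004], [-0.004, -0.009, -1.0]]
ft_force: [0.4, 0.0, -0.9]
grip_width: 0.0254
```

```bash
python3 - <<'E'
from h import *
import pickle
z=np.load('w7.npz'); P=pickle.load(open('w7.pkl','rb')); g=cv2.cvtColor(z['a'],cv2.COLOR_RGB2GRAY).astype(float)
v=[195+np.argmax(np.diff(g[195:210,u])) for u in (237,239,241,258,260,262)]; print(v)
print('rear',ray(P,[(250,np.median(v)+.5)],.034), 'xs',ray(P,[(233,170),(267,170)],.038))
f=[36+np.argmin(np.diff(g[36:50,u])) for u in (198,200,202,220,224)]; sl=[120+np.argmax(np.diff(g[120:133,u])) for u in (203,207,211,215)]
print(f,sl,ray(P,[(200,np.median(f)+.5),(209,np.median(sl)+.5)],.028))
s=telemetry.observe(); R=s['tool_rot']; print(s['position'],R.round(4),s['ft_force'],s['grip_width'])
a,d=get_image('wrist'); save('w8',a); C=cloud(par('wrist'),d); 
w=C[200:384].reshape(-1,3); m=(abs(w[:,0]-s['position'][0])<.02)&(abs(w[:,1]-s['position'][1])<.02)&(w[:,2]>.045)&(w[:,2]<.2); w=w[m]; print(len(w), w.min(0) if len(w) else 0, np.sort(w[:,2])[:200:20] if len(w) else 0, w[:,1].max() if len(w) else 0)
E
```

```text
[np.int64(202), np.int64(202), np.int64(202), np.int64(201), np.int64(201), np.int64(201)]
rear [[0.55442231 0.10994589 0.034     ]] xs [[0.53770627 0.14521195 0.038     ]
 [0.5710923  0.14530909 0.038     ]]
[np.int64(43), np.int64(44), np.int64(43), np.int64(43), np.int64(43)] [np.int64(124), np.int64(124), np.int64(124), np.int64(124)] [[0.50950593 0.25953183 0.028     ]
 [0.51458203 0.1880351  0.028     ]]
[0.5511767  0.09838099 0.07460439] [[-0.0088  0.9999 -0.0091]
 [ 1.      0.0088 -0.0042]
 [-0.0042 -0.0091 -0.9999]] [ 0.4467557   0.02409993 -0.86909595] 0.025430346660703863
12413 [0.53117745 0.08669301 0.05781234] [0.05781234 0.05979698 0.06118907 0.0618567  0.06233588 0.062878
 0.0633775  0.06385175 0.06429541 0.06483645] 0.11838053047954282
```

Request:
apply_moves(
  motion=[
    {"tx":-0.5,"ty":0.3,"tz":0,"turn":0,"jaw":-1},
    {"tx":-0.5,"ty":0.3,"tz":0,"turn":0,"jaw":-1},
    {"tx":-0.5,"ty":0.3,"tz":0,"turn":0,"jaw":-1},
    {"tx":-0.5,"ty":0.3,"tz":0,"turn":0,"jaw":-1},
    {"tx":-0.5,"ty":0.3,"tz":0,"turn":0,"jaw":-1},
  ],
)

```text
time_s: 13.25
position: [0.5548, 0.0938, 0.0757]
tool_rot: [[-0.01, 1.0, -0.008], [1.0, 0.01, -0.004], [-0.004, -0.008, -1.0]]
ft_force: [-0.2, -0.2, -0.7]
grip_width: -0.0003
```

```bash
python3 - <<'E'
from h import *
s=telemetry.observe(); R=s['tool_rot']; p=s['position']; print(p,R.round(4),s['ft_force'],s['grip_width'])
a,d=get_image('wrist'); save('w8',a); C=cloud(par('wrist'),d).reshape(-1,3)
m=(abs(C[:,0]-p[0])<.03)&(abs(C[:,1]-p[1])<.035)&(C[:,2]>.045)&(C[:,2]<.09); w=C[m]
for lo in np.arange(.045,.09,.004):
    q=w[(w[:,2]>lo)&(w[:,2]<lo+.004)]; print(lo.round(3),len(q),(q.min(0)-p).round(4) if len(q) else '',(q.max(0)-p).round(4) if len(q) else '')
E
```

```text
[0.55477862 0.09378804 0.07572937] [[-0.0095  0.9999 -0.0076]
 [ 0.9999  0.0095 -0.0043]
 [-0.0043 -0.0076 -1.    ]] [-0.19710125 -0.19945573 -0.71949061] -0.00025371189649552717
0.045 0  
0.049 0  
0.053 0  
0.057 17 [-0.0073  0.0102 -0.0159] [ 0.0055  0.0109 -0.0147]
0.061 94 [-0.0122  0.0061 -0.0147] [ 0.0106  0.0121 -0.0107]
0.065 189 [-0.0139  0.0062 -0.0107] [ 0.0115  0.0117 -0.0067]
0.069 230 [-0.0142  0.0065 -0.0067] [ 0.0127  0.012  -0.0027]
0.073 237 [-0.0144  0.0059 -0.0027] [0.0129 0.012  0.0013]
0.077 268 [-0.0142  0.0061  0.0013] [0.0129 0.0118 0.0053]
0.081 283 [-0.0141  0.0063  0.0053] [0.0129 0.0118 0.0093]
0.085 298 [-0.0141  0.0064  0.0093] [0.013  0.0122 0.0133]
0.089 56 [-0.0141  0.0069  0.0133] [0.013  0.0118 0.0142]
```

Request:
apply_moves(
  motion=[
    {"tx":0,"ty":0,"tz":1,"turn":0,"jaw":-1},
    {"tx":0,"ty":0,"tz":2,"turn":0,"jaw":-1},
    {"tx":0,"ty":0,"tz":2.6,"turn":0,"jaw":-1},
    {"tx":0,"ty":0,"tz":2.75,"turn":0,"jaw":-1},
    {"tx":0,"ty":0,"tz":2.75,"turn":0,"jaw":-1},
  ],
)

```text
time_s: 13.72
position: [0.554, 0.0936, 0.0471]
tool_rot: [[-0.009, 1.0, -0.01], [1.0, 0.009, -0.004], [-0.004, -0.01, -1.0]]
ft_force: [-0.1, 0.3, 0.8]
grip_width: 0.0001
```

Request:
apply_moves(
  motion=[
    {"tx":0.3,"ty":0,"tz":0,"turn":0,"jaw":-1},
    {"tx":0.7,"ty":0,"tz":0,"turn":0,"jaw":-1},
    {"tx":1.1,"ty":0,"tz":0,"turn":0,"jaw":-1},
    {"tx":1.1,"ty":0,"tz":0,"turn":0,"jaw":-1},
  ],
)

```text
time_s: 14.05
position: [0.554, 0.1054, 0.0472]
tool_rot: [[-0.01, 1.0, -0.009], [1.0, 0.01, -0.004], [-0.004, -0.009, -1.0]]
ft_force: [-1.2, 0.1, -0.2]
grip_width: -0.0004
```

```bash
python3 - <<'E'
from h import *
s=telemetry.observe(); R=s['tool_rot']; p=s['position']; print(p,R.round(4),s['ft_force'],s['wrist_torque'])
a,d=get_image('wrist'); P=par('wrist'); g=cv2.cvtColor(a,cv2.COLOR_RGB2GRAY).astype(float); save('w9',a)
k=proj(P,[[.515,p[1]+.011+.078,.028]])[0]; print(k)
u0,v0=k.astype(int)
for u in range(u0-20,u0+10,6):
    v=v0-15+np.argmax(np.diff(g[v0-15:v0+10,u])); print(u,v,ray(P,[(u,v+.5)],.028)[0].round(4))
E
```

```text
[0.5539707  0.1054034  0.04722904] [[-0.0102  0.9999 -0.0094]
 [ 0.9999  0.0101 -0.0042]
 [-0.0041 -0.0094 -0.9999]] [-1.24839809  0.05278761 -0.2213104 ] [-0.02355454 -0.00337907 -0.01684746]
[167.15322853  68.31990123]
147 69 [0.5059 0.1938 0.028 ]
153 70 [0.5085 0.1934 0.028 ]
159 69 [0.5113 0.1939 0.028 ]
165 74 [0.5138 0.1918 0.028 ]
171 74 [0.5165 0.1918 0.028 ]
```

Request:
apply_moves(
  motion=[
    {"tx":0.2,"ty":0.0,"tz":0,"turn":0,"jaw":-1},
    {"tx":0.45,"ty":0,"tz":0,"turn":0,"jaw":-1},
    {"tx":0.7,"ty":0,"tz":0,"turn":0,"jaw":-1},
    {"tx":0.9,"ty":0,"tz":0,"turn":0,"jaw":-1},
    {"tx":1.0,"ty":0,"tz":0,"turn":0,"jaw":-1},
  ],
)

```text
time_s: 14.52
position: [0.5539, 0.1155, 0.0472]
tool_rot: [[-0.01, 1.0, -0.009], [1.0, 0.01, -0.004], [-0.004, -0.009, -1.0]]
ft_force: [-0.0, -2.7, -0.3]
grip_width: 0.0001
```

Request:
apply_moves(
  motion=[
    {"tx":0.1,"ty":0.0,"tz":0,"turn":0,"jaw":-1},
    {"tx":0.2,"ty":0,"tz":0,"turn":0,"jaw":-1},
    {"tx":0.3,"ty":0,"tz":0,"turn":0,"jaw":-1},
    {"tx":0.4,"ty":0,"tz":0,"turn":0,"jaw":-1},
    {"tx":0.5,"ty":0,"tz":0,"turn":0,"jaw":-1},
  ],
)

```text
time_s: 14.93
position: [0.5539, 0.1204, 0.0472]
tool_rot: [[-0.01, 1.0, -0.009], [1.0, 0.01, -0.004], [-0.004, -0.009, -1.0]]
ft_force: [0.8, -2.3, 0.1]
grip_width: 0.0
```

```bash
cat > st.py <<'E'
from h import *
s=telemetry.observe(); R=s['tool_rot']; p=s['position']; print(p,R[:,0].round(4),s['ft_force'],s['wrist_torque'],s['joint_efforts'].round(2))
a,d=get_image('wrist'); P=par('wrist'); g=cv2.cvtColor(a,cv2.COLOR_RGB2GRAY).astype(float); save('wl',a); C=cloud(P,d)
m=(abs(C[...,0]-.517)<.03)&(abs(C[...,1]-.231)<.03)&(C[...,2]>.094)&(C[...,2]<.108); w=C[m]
if len(w): print('cap',len(w),((w.min(0)+w.max(0))/2).round(4),w.max(0)-w.min(0))
b,e=get_image('top'); C=cloud(par('top'),e); m=(abs(C[...,0]-.517)<.03)&(abs(C[...,1]-.231)<.03)&(C[...,2]>.085)&(C[...,2]<.11); w=C[m]
if len(w): print('topcap',len(w),((w.min(0)+w.max(0))/2).round(4))
E
python3 st.py
```

```text
[0.55393361 0.12043619 0.04722458] [-0.0103  0.9999 -0.0042] [ 0.80640295 -2.2825166   0.08668162] [-0.36222567 -0.03310481  0.02555953] [ 1.080e+00 -5.076e+01 -1.627e+01  4.400e-01  5.000e-02 -3.000e-02]
cap 1102 [0.5168 0.2188 0.0983] [0.01849495 0.00424529 0.00847297]
```

Request:
apply_moves(
  motion=[
    {"tx":0.05,"ty":0.0,"tz":0,"turn":0,"jaw":-1},
    {"tx":0.1,"ty":0,"tz":0,"turn":0,"jaw":-1},
    {"tx":0.15,"ty":0,"tz":0,"turn":0,"jaw":-1},
  ],
)

```text
time_s: 15.28
position: [0.5539, 0.1221, 0.0473]
tool_rot: [[-0.01, 1.0, -0.009], [1.0, 0.01, -0.004], [-0.004, -0.009, -1.0]]
ft_force: [-0.5, -2.5, -1.1]
grip_width: 0.0001
```

```bash
python3 st.py
```

```text
[0.55391413 0.12206346 0.04725062] [-0.0103  0.9999 -0.004 ] [-0.53204618 -2.47104172 -1.09839389] [-0.40326504 -0.06513577  0.0185016 ] [ 1.100e+00 -5.076e+01 -1.628e+01  4.300e-01  6.000e-02 -2.000e-02]
cap 1081 [0.5171 0.2203 0.0985] [0.018067   0.00431408 0.00890408]
```

Request:
apply_moves(
  motion=[
    {"tx":0.05,"ty":0.0,"tz":0,"turn":0,"jaw":-1},
    {"tx":0.1,"ty":0,"tz":0,"turn":0,"jaw":-1},
  ],
)

```text
time_s: 15.55
position: [0.5539, 0.1231, 0.0473]
tool_rot: [[-0.01, 1.0, -0.009], [1.0, 0.01, -0.004], [-0.004, -0.009, -1.0]]
ft_force: [0.3, -2.1, 0.8]
grip_width: -0.0001
```

```bash
cat > g.py <<'E'
from rig import telemetry
s=telemetry.observe(); print(s['position'].round(5),s['ft_force'].round(2),s['wrist_torque'].round(3),s['joint_efforts'].round(2)[0])
E
python3 g.py
```

```text
[0.55391 0.12313 0.04728] [ 0.31 -2.08  0.77] [-0.321 -0.033 -0.   ] 1.07
```

Request:
apply_moves(
  motion=[
    {"tx":0.05,"ty":0.0,"tz":0,"turn":0,"jaw":-1},
    {"tx":0.08,"ty":0,"tz":0,"turn":0,"jaw":-1},
  ],
)

```text
time_s: 15.72
position: [0.5539, 0.124, 0.0472]
tool_rot: [[-0.01, 1.0, -0.009], [1.0, 0.01, -0.004], [-0.004, -0.009, -1.0]]
ft_force: [0.5, -1.9, 0.1]
grip_width: 0.0002
```

```bash
python3 g.py
```

```text
[0.55389 0.12399 0.04725] [ 0.48 -1.9   0.15] [-0.314 -0.137  0.003] 1.11
```

Request:
apply_moves(
  motion=[
    {"tx":0.04,"ty":0.0,"tz":0,"turn":0,"jaw":-1},
    {"tx":0.06,"ty":0,"tz":0,"turn":0,"jaw":-1},
  ],
)

```text
time_s: 15.88
position: [0.5539, 0.1247, 0.0472]
tool_rot: [[-0.01, 1.0, -0.009], [1.0, 0.01, -0.004], [-0.004, -0.009, -1.0]]
ft_force: [0.5, -1.7, -0.6]
grip_width: 0.0002
```

```bash
python3 g.py
```

```text
[0.55389 0.12465 0.04724] [ 0.52 -1.71 -0.63] [-0.36  -0.068  0.054] 1.13
```

Request:
apply_moves(
  motion=[
    {"tx":0.04,"ty":0.0,"tz":0,"turn":0,"jaw":-1},
    {"tx":0.06,"ty":0,"tz":0,"turn":0,"jaw":-1},
  ],
)

```text
time_s: 16.05
position: [0.5539, 0.1253, 0.0472]
tool_rot: [[-0.01, 1.0, -0.009], [1.0, 0.01, -0.004], [-0.004, -0.009, -1.0]]
ft_force: [-0.6, -2.0, 0.1]
grip_width: 0.0
```

```bash
python3 st.py
```

```text
[0.5538815  0.1253194  0.04724929] [-0.0104  0.9999 -0.0039] [-0.61456566 -1.97785398  0.08838375] [-0.34892851 -0.06223415  0.02051646] [  1.12 -50.8  -16.3    0.42   0.06  -0.  ]
cap 1077 [0.5168 0.2235 0.0984] [0.01793607 0.00421494 0.00883101]
```

Request:
apply_moves(
  motion=[
    {"tx":0.03,"ty":0.0,"tz":0,"turn":0,"jaw":-1},
    {"tx":0.05,"ty":0,"tz":0,"turn":0,"jaw":-1},
  ],
)

```text
time_s: 16.32
position: [0.5539, 0.1258, 0.0472]
tool_rot: [[-0.01, 1.0, -0.009], [1.0, 0.01, -0.004], [-0.004, -0.009, -1.0]]
ft_force: [1.1, -1.8, -0.4]
grip_width: 0.0003
```

```bash
python3 g.py
```

```text
[0.55387 0.12583 0.04722] [ 1.13 -1.85 -0.44] [-0.354 -0.056 -0.023] 1.12
```

Request:
apply_moves(
  motion=[
    {"tx":0.03,"ty":0.0,"tz":0,"turn":0,"jaw":-1},
    {"tx":0.04,"ty":0,"tz":0,"turn":0,"jaw":-1},
  ],
)

```text
time_s: 16.48
position: [0.5539, 0.1263, 0.0472]
tool_rot: [[-0.01, 1.0, -0.009], [1.0, 0.01, -0.004], [-0.004, -0.009, -1.0]]
ft_force: [0.2, -2.0, -0.6]
grip_width: -0.0
```

Request:
apply_moves(
  motion=[
    {"tx":0.03,"ty":0.0,"tz":0,"turn":0,"jaw":-1},
  ],
)

```text
time_s: 16.57
position: [0.5539, 0.1266, 0.0472]
tool_rot: [[-0.01, 1.0, -0.009], [1.0, 0.01, -0.004], [-0.004, -0.009, -1.0]]
ft_force: [-0.4, -1.8, -0.6]
grip_width: -0.0001
```

```bash
python3 g.py
```

```text
[0.55388 0.12656 0.04723] [-0.44 -1.82 -0.6 ] [-0.362 -0.073 -0.024] 1.12
```

Request:
apply_moves(
  motion=[
    {"tx":0.03,"ty":0.0,"tz":0,"turn":0,"jaw":-1},
    {"tx":0.05,"ty":0,"tz":0,"turn":0,"jaw":-1},
  ],
)

```text
time_s: 16.73
position: [0.5539, 0.127, 0.0472]
tool_rot: [[-0.01, 1.0, -0.009], [1.0, 0.01, -0.004], [-0.004, -0.009, -1.0]]
ft_force: [0.4, -3.4, -0.1]
grip_width: 0.0001
```

```bash
python3 st.py
```

```text
[0.55389909 0.12704358 0.04724963] [-0.0104  0.9999 -0.004 ] [ 0.35508724 -3.35283662 -0.09487576] [-0.42477014 -0.08930173 -0.00905465] [ 1.530e+00 -5.079e+01 -1.620e+01  5.800e-01  1.100e-01 -1.000e-02]
cap 1118 [0.5168 0.2252 0.0985] [0.01811919 0.00424262 0.00896023]
```

Joint 1 effort has risen from 1.12 to 1.53 N m, so the bottle has met the fixed jaw. One more small step, then hold.

Request:
apply_moves(
  motion=[
    {"tx":0.02,"ty":0.0,"tz":0,"turn":0,"jaw":-1},
    {"tx":0.02,"ty":0,"tz":0,"turn":0,"jaw":-1},
  ],
)

```text
time_s: 17.0
position: [0.554, 0.1272, 0.0473]
tool_rot: [[-0.011, 1.0, -0.009], [1.0, 0.01, -0.004], [-0.004, -0.009, -1.0]]
ft_force: [0.1, -3.4, 0.1]
grip_width: -0.0006
```

```bash
python3 g.py
```

```text
[0.55396 0.12719 0.04726] [ 0.15 -3.43  0.09] [-0.528 -0.112 -0.008] 1.75
```

Request:
apply_moves(
  motion=[
    {"tx":0.02,"ty":0.0,"tz":0,"turn":0,"jaw":-1},
    {"tx":0.03,"ty":0,"tz":0,"turn":0,"jaw":-1},
    {"tx":0.03,"ty":0,"tz":0,"turn":0,"jaw":-1},
    {"tx":0.03,"ty":0,"tz":0,"turn":0,"jaw":-1},
  ],
)

```text
time_s: 17.33
position: [0.554, 0.1273, 0.0473]
tool_rot: [[-0.01, 1.0, -0.009], [1.0, 0.01, -0.004], [-0.004, -0.009, -1.0]]
ft_force: [0.2, -4.0, -0.7]
grip_width: 0.0004
```

```bash
python3 g.py
```

```text
[0.55403 0.12735 0.04727] [ 0.15 -4.02 -0.7 ] [-0.717 -0.121  0.031] 2.48
```

Request:
apply_moves(
  motion=[
    {"tx":-0.1,"ty":0.0,"tz":0,"turn":0,"jaw":-1},
    {"tx":-0.3,"ty":0,"tz":0,"turn":0,"jaw":-1},
    {"tx":-0.8,"ty":0,"tz":0,"turn":0,"jaw":-1},
    {"tx":-1.0,"ty":0,"tz":-1,"turn":0,"jaw":-1},
    {"tx":-1.0,"ty":0,"tz":-3,"turn":0,"jaw":-1},
  ],
)

```text
time_s: 17.75
position: [0.5533, 0.1169, 0.0763]
tool_rot: [[-0.01, 1.0, -0.013], [1.0, 0.01, -0.004], [-0.004, -0.013, -1.0]]
ft_force: [0.8, -0.3, -0.9]
grip_width: 0.0001
```

Request:
apply_moves(
  motion=[
    {"tx":-2,"ty":0.0,"tz":-2,"turn":0,"jaw":-1},
    {"tx":-4,"ty":0,"tz":-4,"turn":0,"jaw":-1},
    {"tx":-4,"ty":0,"tz":-6,"turn":0,"jaw":-1},
    {"tx":-4,"ty":0,"tz":-6,"turn":0,"jaw":-1},
  ],
)

```text
time_s: 18.08
position: [0.5561, 0.0762, 0.141]
tool_rot: [[-0.008, 1.0, -0.006], [1.0, 0.008, -0.004], [-0.004, -0.006, -1.0]]
ft_force: [-0.3, 0.7, 1.0]
grip_width: -0.0002
```

```bash
python3 - <<'E'
from h import *
import pickle
s=telemetry.observe(); R=s['tool_rot']; print(s['position'],R.round(4),s['ft_force'])
z=np.load('w7.npz'); P=pickle.load(open('w7.pkl','rb')); print('w7 button', ray(P,[(250,195)],.042))
P=par('wrist'); a,d=get_image('wrist'); np.savez('w10.npz',a=a,d=d); pickle.dump(P,open('w10.pkl','wb')); save('w10',a); C=cloud(P,d)
for lo,hi in ((.094,.108),(.045,.076)):
    m=(abs(C[...,0]-.517)<.05)&(abs(C[...,1]-.236)<.05)&(C[...,2]>lo)&(C[...,2]<hi)
    w=C[m]; print(lo,len(w),((w.min(0)+w.max(0))/2).round(4) if len(w) else '',(w.max(0)-w.min(0)).round(3) if len(w) else '')
print(proj(P,[[.554,.1495,.042]]))
E
```

```text
[0.55612561 0.07617555 0.14096393] [[-0.0082  0.9999 -0.0058]
 [ 1.      0.0082 -0.0045]
 [-0.0044 -0.0059 -1.    ]] [-0.26071587  0.7292054   1.02485666]
w7 button [[0.55445491 0.12058482 0.042     ]]
0.094 0  
0.045 0  
[[250.2822964   98.93382293]]
```

View pics/w10.png

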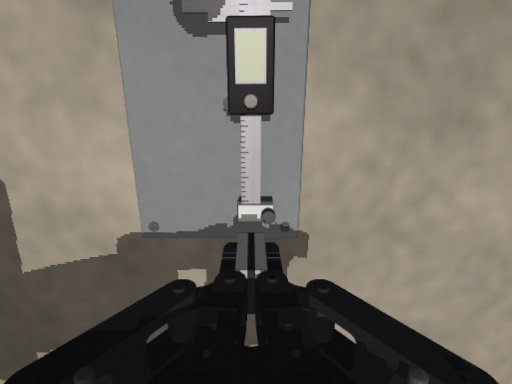

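The housing's rear edge is at row ~114 and the HOLD button at (251,101).

```bash
python3 - <<'E'
from h import *
import pickle
z=np.load('w10.npz'); P=pickle.load(open('w10.pkl','rb')); a=z['a']; g=cv2.cvtColor(a,cv2.COLOR_RGB2GRAY)
sub=g[92:112,240:263]; m=(sub>60).astype(np.uint8); n,l,st,c=cv2.connectedComponentsWithStats(m); i=1+np.argmax(st[1:,4]); print(st[i],c[i]+[240,92])
X=ray(P,[c[i]+[240,92],(235,114),(265,114)],.042); print(X)
s=telemetry.observe(); R=s['tool_rot']; print('cm to 20mm above btn',(R.T@(np.array([X[0,0],X[0,1],.079])-s['position'])*100).round(2))
E
```

```text
[  4   2  14  14 161] [250.34161491 100.55900621]
[[0.55405182 0.14838135 0.042     ]
 [0.54298958 0.13888183 0.042     ]
 [0.56476794 0.13908817 0.042     ]]
cm to 20mm above btn [ 7.19 -0.01  5.96]
```

Request:
apply_moves(
  motion=[
    {"tx":2.5,"ty":0.0,"tz":0.5,"turn":0,"jaw":-1},
    {"tx":5,"ty":0,"tz":2,"turn":0,"jaw":-1},
    {"tx":7.2,"ty":0,"tz":4,"turn":0,"jaw":-1},
    {"tx":7.2,"ty":0,"tz":6,"turn":0,"jaw":-1},
    {"tx":7.2,"ty":0,"tz":6,"turn":0,"jaw":-1},
  ],
)

```text
time_s: 18.55
position: [0.5516, 0.1496, 0.0746]
tool_rot: [[-0.011, 1.0, -0.017], [1.0, 0.011, -0.005], [-0.004, -0.017, -1.0]]
ft_force: [-1.9, -0.6, -0.9]
grip_width: -0.0001
```

```bash
python3 - <<'E'
from h import *
s=telemetry.observe(); R=s['tool_rot']; print(s['position'],R.round(4),s['ft_force'])
print('cm to 2mm above btn',(R.T@(np.array([.554,.1485,.061])-s['position'])*100).round(2))
E
```

```text
[0.55159097 0.14961646 0.0746004 ] [[-0.0111  0.9998 -0.0165]
 [ 0.9999  0.011  -0.0046]
 [-0.0044 -0.0166 -0.9999]] [-1.89293085 -0.60025777 -0.93031361]
cm to 2mm above btn [-0.11  0.26  1.36]
```

Request:
apply_moves(
  motion=[
    {"tx":-0.1,"ty":0.25,"tz":0.4,"turn":0,"jaw":-1},
    {"tx":-0.1,"ty":0.25,"tz":0.8,"turn":0,"jaw":-1},
    {"tx":-0.1,"ty":0.25,"tz":1.2,"turn":0,"jaw":-1},
    {"tx":-0.1,"ty":0.25,"tz":1.3,"turn":0,"jaw":-1},
    {"tx":-0.1,"ty":0.25,"tz":1.3,"turn":0,"jaw":-1},
  ],
)

```text
time_s: 18.97
position: [0.5541, 0.1482, 0.0618]
tool_rot: [[-0.01, 1.0, -0.016], [1.0, 0.01, -0.004], [-0.004, -0.016, -1.0]]
ft_force: [0.3, 0.9, 1.7]
grip_width: 0.0002
```

```bash
cat > g.py <<'E'
from rig import telemetry
s=telemetry.observe(); print(s['position'].round(5),s['ft_force'].round(2),s['wrist_torque'].round(3),s['joint_efforts'].round(2), s['tool_rot'][:,2].round(4))
E
python3 g.py
```

```text
[0.55406 0.14822 0.06179] [0.34 0.94 1.71] [0.072 0.013 0.   ] [-1.000e-02 -5.090e+01 -1.716e+01 -1.000e-02 -1.000e-02 -0.000e+00] [-0.0162 -0.0045 -0.9999]
```

Request:
apply_moves(
  motion=[
    {"tx":0,"ty":0,"tz":0.1,"turn":0,"jaw":-1},
    {"tx":0,"ty":0,"tz":0.2,"turn":0,"jaw":-1},
    {"tx":0,"ty":0,"tz":0.28,"turn":0,"jaw":-1},
    {"tx":0,"ty":0,"tz":0.28,"turn":0,"jaw":-1},
  ],
)

```text
time_s: 19.3
position: [0.5541, 0.1481, 0.0591]
tool_rot: [[-0.01, 1.0, -0.016], [1.0, 0.01, -0.005], [-0.004, -0.016, -1.0]]
ft_force: [1.3, -0.2, 0.5]
grip_width: 0.0003
```

```bash
python3 g.py
```

```text
[0.55412 0.14813 0.05907] [ 1.25 -0.15  0.54] [-0.04  -0.042 -0.054] [  0.22 -50.86 -16.8    0.08   0.09  -0.  ] [-0.0158 -0.0046 -0.9999]
```

Request:
apply_moves(
  motion=[
    {"tx":0,"ty":0,"tz":0.1,"turn":0,"jaw":-1},
    {"tx":0,"ty":0,"tz":0.2,"turn":0,"jaw":-1},
    {"tx":0,"ty":0,"tz":0.23,"turn":0,"jaw":-1},
    {"tx":0,"ty":0,"tz":0.23,"turn":0,"jaw":-1},
  ],
)

```text
time_s: 19.63
position: [0.5542, 0.1481, 0.0569]
tool_rot: [[-0.01, 1.0, -0.015], [1.0, 0.01, -0.005], [-0.004, -0.016, -1.0]]
ft_force: [0.0, -0.6, 2.6]
grip_width: -0.0001
```

```bash
python3 g.py
```

```text
[0.55417 0.1481  0.0569 ] [ 0.01 -0.63  2.58] [-0.102  0.032 -0.046] [ 2.500e-01 -4.981e+01 -1.648e+01  1.000e-01 -4.000e-02 -0.000e+00] [-0.0155 -0.0046 -0.9999]
```

Request:
apply_moves(
  motion=[
    {"tx":0,"ty":0,"tz":0.05,"turn":0,"jaw":-1},
    {"tx":0,"ty":0,"tz":0.08,"turn":0,"jaw":-1},
    {"tx":0,"ty":0,"tz":0.08,"turn":0,"jaw":-1},
    {"tx":0,"ty":0,"tz":0.08,"turn":0,"jaw":-1},
  ],
)

```text
time_s: 19.97
position: [0.5542, 0.1481, 0.0562]
tool_rot: [[-0.01, 1.0, -0.015], [1.0, 0.01, -0.005], [-0.004, -0.015, -1.0]]
ft_force: [-1.4, -0.8, 2.4]
grip_width: -0.0002
```

```bash
python3 g.py
```

```text
[0.55422 0.14811 0.05622] [-1.42 -0.78  2.42] [-0.137  0.079  0.008] [  0.26 -49.24 -16.4    0.12  -0.13  -0.  ] [-0.0153 -0.0046 -0.9999]
```

Request:
apply_moves(
  motion=[
    {"tx":0,"ty":0,"tz":0.05,"turn":0,"jaw":-1},
    {"tx":0,"ty":0,"tz":0.08,"turn":0,"jaw":-1},
    {"tx":0,"ty":0,"tz":0.08,"turn":0,"jaw":-1},
    {"tx":0,"ty":0,"tz":0.08,"turn":0,"jaw":-1},
  ],
)

```text
time_s: 20.3
position: [0.5543, 0.148, 0.0558]
tool_rot: [[-0.01, 1.0, -0.015], [1.0, 0.01, -0.005], [-0.005, -0.015, -1.0]]
ft_force: [-2.2, -0.5, 7.2]
grip_width: 0.0001
```

```bash
python3 g.py
```

```text
[0.55432 0.14804 0.05581] [-2.19 -0.46  7.25] [-0.153  0.247  0.073] [  0.32 -47.46 -16.07   0.19  -0.38   0.  ] [-0.0148 -0.0047 -0.9999]
```

The button is bottomed (7 N). Lifting straight off and checking.

Request:
apply_moves(
  motion=[
    {"tx":0,"ty":0,"tz":-0.2,"turn":0,"jaw":-1},
    {"tx":0,"ty":0,"tz":-0.5,"turn":0,"jaw":-1},
    {"tx":0,"ty":0,"tz":-2,"turn":0,"jaw":-1},
    {"tx":0,"ty":0,"tz":-5,"turn":0,"jaw":-1},
    {"tx":0,"ty":0,"tz":-8,"turn":0,"jaw":-1},
  ],
)

```text
time_s: 20.72
position: [0.5549, 0.1484, 0.1358]
tool_rot: [[-0.01, 1.0, -0.018], [1.0, 0.01, -0.005], [-0.005, -0.018, -1.0]]
ft_force: [1.3, 0.0, 1.1]
grip_width: 0.0001
```

Request:
apply_moves(
  motion=[
    {"tx":-3,"ty":0,"tz":-2,"turn":0,"jaw":-1},
    {"tx":-4,"ty":0,"tz":-5,"turn":0,"jaw":-1},
    {"tx":-4,"ty":0,"tz":-8,"turn":0,"jaw":-1},
    {"tx":-4,"ty":0,"tz":-8,"turn":0,"jaw":-1},
    {"tx":-4,"ty":0,"tz":-8,"turn":0,"jaw":-1},
  ],
)

```text
time_s: 21.13
position: [0.5571, 0.1088, 0.2171]
tool_rot: [[-0.01, 1.0, -0.015], [1.0, 0.01, -0.005], [-0.004, -0.015, -1.0]]
ft_force: [-1.3, 0.7, -0.4]
grip_width: 0.0
```

```bash
python3 - <<'E'
from h import *
s=telemetry.observe(); print(s['position'],s['ft_force'],s['time_s'])
P=par('wrist'); a,d=get_image('wrist'); save('w11',a); C=cloud(P,d)
for lo,hi in ((.094,.108),(.045,.076)):
    m=(abs(C[...,0]-.517)<.05)&(abs(C[...,1]-.236)<.05)&(C[...,2]>lo)&(C[...,2]<hi)
    w=C[m]; print(lo,len(w),((w.min(0)+w.max(0))/2).round(4) if len(w) else '',(w.max(0)-w.min(0)).round(3) if len(w) else '')
m=(abs(C[...,0]-.554)<.004)&(abs(C[...,1]-.1485)<.003); print('button z',np.median(C[m][:,2]))
m=(abs(C[...,0]-.554)<.004)&(abs(C[...,1]-.18)<.01); print('housing z',np.median(C[m][:,2]))
b=proj(P,[[.45,.13,.02],[.60,.28,.02]]).astype(int); print(b)
x0,y1=b[0];x1,y0=b[1]; c=a[max(0,y0-10):y1+10,max(0,x0-10):x1+10]; k=min(800/c.shape[1],600/c.shape[0])
save('fin',cv2.resize(c,None,fx=k,fy=k,interpolation=cv2.INTER_CUBIC))
E
```

```text
[0.55705586 0.10877942 0.21714431] [-1.29764669  0.72680044 -0.38429992] 21.1333
0.094 1224 [0.5168 0.2361 0.0985] [0.028 0.026 0.009]
0.045 464 [0.5169 0.2348 0.0606] [0.043 0.039 0.031]
button z 0.040852745346756286
housing z 0.03739484755822246
[[155 144]
 [303 -14]]
```

View pics/fin.png

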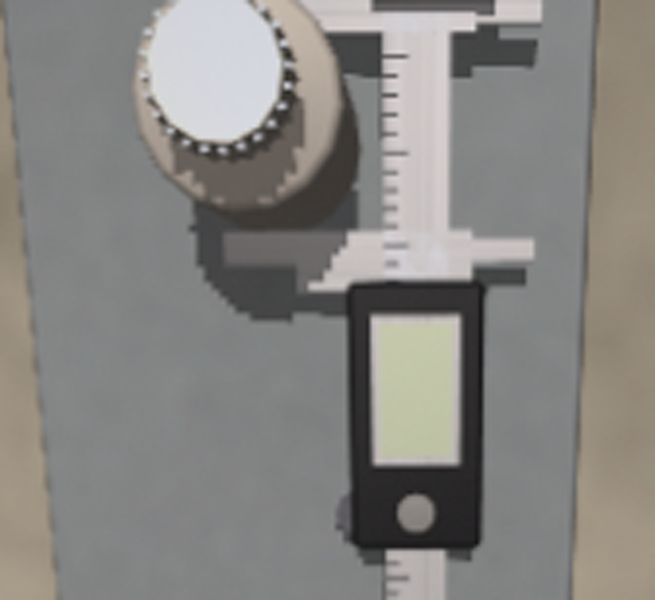

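The bottle stands upright against both jaws (cap centre at y 0.236), the slider looks square, and the button is back up, about 3.5 mm proud. A photo can't show whether light contact remains, so I'll test it with a soft touch from behind: a stiff rise with no sliding plateau means the jaws are still on the bottle.

Request:
apply_moves(
  motion=[
    {"tx":0.9,"ty":0,"tz":4,"turn":0,"jaw":-1},
    {"tx":0.9,"ty":0,"tz":8,"turn":0,"jaw":-1},
    {"tx":0.9,"ty":0,"tz":11.5,"turn":0,"jaw":-1},
    {"tx":0.9,"ty":0,"tz":13,"turn":0,"jaw":-1},
    {"tx":0.9,"ty":0,"tz":13,"turn":0,"jaw":-1},
  ],
)

```text
time_s: 21.6
position: [0.5511, 0.1175, 0.0805]
tool_rot: [[-0.011, 1.0, -0.029], [1.0, 0.011, -0.005], [-0.004, -0.029, -1.0]]
ft_force: [-0.7, -0.3, -0.6]
grip_width: -0.0002
```

```bash
python3 - <<'E'
from h import *
s=telemetry.observe(); R=s['tool_rot']; print(s['position'],R[:,2].round(4),s['ft_force'])
print('cm',(R.T@(np.array([.554,.120,.0475])-s['position'])*100).round(2))
E
```

```text
[0.551131   0.11751491 0.08052983] [-0.0286 -0.0046 -0.9996] [-0.67222685 -0.32748232 -0.64251379]
cm [0.26 0.38 3.29]
```

Request:
apply_moves(
  motion=[
    {"tx":0.26,"ty":0.38,"tz":1.2,"turn":0,"jaw":-1},
    {"tx":0.26,"ty":0.38,"tz":2.4,"turn":0,"jaw":-1},
    {"tx":0.26,"ty":0.38,"tz":3.0,"turn":0,"jaw":-1},
    {"tx":0.26,"ty":0.38,"tz":3.2,"turn":0,"jaw":-1},
    {"tx":0.26,"ty":0.38,"tz":3.2,"turn":0,"jaw":-1},
  ],
)

```text
time_s: 22.02
position: [0.554, 0.1201, 0.0486]
tool_rot: [[-0.011, 1.0, -0.029], [1.0, 0.011, -0.005], [-0.004, -0.029, -1.0]]
ft_force: [-0.9, 0.7, 0.2]
grip_width: -0.0001
```

Request:
apply_moves(
  motion=[
    {"tx":0.2,"ty":0,"tz":0,"turn":0,"jaw":-1},
    {"tx":0.4,"ty":0,"tz":0,"turn":0,"jaw":-1},
    {"tx":0.6,"ty":0,"tz":0,"turn":0,"jaw":-1},
    {"tx":0.6,"ty":0,"tz":0,"turn":0,"jaw":-1},
  ],
)

```text
time_s: 22.35
position: [0.5541, 0.1265, 0.0491]
tool_rot: [[-0.011, 1.0, -0.028], [1.0, 0.011, -0.005], [-0.004, -0.028, -1.0]]
ft_force: [0.6, 0.6, -0.2]
grip_width: 0.0001
```

```bash
python3 g.py
```

```text
[0.55407 0.12654 0.04908] [ 0.57  0.59 -0.2 ] [ 0.032  0.022 -0.083] [-1.000e-02 -5.132e+01 -1.670e+01 -1.000e-02  9.000e-02  5.000e-02] [-0.0279 -0.0045 -0.9996]
```

Request:
apply_moves(
  motion=[
    {"tx":0.03,"ty":0,"tz":0,"turn":0,"jaw":-1},
    {"tx":0.03,"ty":0,"tz":0,"turn":0,"jaw":-1},
  ],
)

```text
time_s: 22.52
position: [0.5541, 0.127, 0.0493]
tool_rot: [[-0.012, 1.0, -0.027], [1.0, 0.011, -0.005], [-0.004, -0.028, -1.0]]
ft_force: [0.3, 0.3, 0.9]
grip_width: -0.0001
```

```bash
python3 g.py
```

```text
[0.55413 0.12697 0.04932] [0.31 0.27 0.9 ] [-0.005 -0.02   0.004] [ 6.000e-02 -5.130e+01 -1.662e+01 -1.000e-02  9.000e-02  1.000e-02] [-0.0275 -0.0045 -0.9996]
```

Request:
apply_moves(
  motion=[
    {"tx":0.02,"ty":0,"tz":0,"turn":0,"jaw":-1},
    {"tx":0.02,"ty":0,"tz":0,"turn":0,"jaw":-1},
  ],
)

```text
time_s: 22.68
position: [0.5541, 0.1271, 0.0494]
tool_rot: [[-0.012, 1.0, -0.027], [1.0, 0.011, -0.005], [-0.004, -0.027, -1.0]]
ft_force: [-0.6, 0.2, -0.2]
grip_width: -0.0002
```

```bash
python3 g.py
```

```text
[0.55414 0.12713 0.04938] [-0.61  0.22 -0.23] [ 0.033 -0.017  0.024] [  0.08 -51.36 -16.66   0.     0.08   0.  ] [-0.0274 -0.0046 -0.9996]
```

Request:
apply_moves(
  motion=[
    {"tx":0.02,"ty":0,"tz":0,"turn":0,"jaw":-1},
    {"tx":0.02,"ty":0,"tz":0,"turn":0,"jaw":-1},
  ],
)

```text
time_s: 22.85
position: [0.5542, 0.1272, 0.0494]
tool_rot: [[-0.011, 1.0, -0.027], [1.0, 0.011, -0.005], [-0.004, -0.027, -1.0]]
ft_force: [-0.7, -1.7, 0.5]
grip_width: -0.0001
```

```bash
python3 g.py
```

```text
[0.55416 0.1272  0.04938] [-0.74 -1.74  0.5 ] [-0.173 -0.012  0.025] [ 5.300e-01 -5.130e+01 -1.667e+01  1.900e-01  6.000e-02  1.000e-02] [-0.0274 -0.0048 -0.9996]
```

Request:
apply_moves(
  motion=[
    {"tx":0.02,"ty":0,"tz":0,"turn":0,"jaw":-1},
    {"tx":0.02,"ty":0,"tz":0,"turn":0,"jaw":-1},
  ],
)

```text
time_s: 23.02
position: [0.5542, 0.1272, 0.0494]
tool_rot: [[-0.011, 1.0, -0.028], [1.0, 0.011, -0.005], [-0.005, -0.028, -1.0]]
ft_force: [-0.5, -1.9, 0.7]
grip_width: 0.0001
```

```bash
python3 g.py
```

```text
[0.55416 0.12721 0.04938] [-0.46 -1.91  0.66] [-0.278  0.057 -0.014] [ 9.400e-01 -5.120e+01 -1.666e+01  3.600e-01  4.000e-02  1.000e-02] [-0.0275 -0.0051 -0.9996]
```

Request:
apply_moves(
  motion=[
    {"tx":0.03,"ty":0,"tz":0,"turn":0,"jaw":-1},
    {"tx":0.03,"ty":0,"tz":0,"turn":0,"jaw":-1},
  ],
)

```text
time_s: 23.18
position: [0.5542, 0.1273, 0.0494]
tool_rot: [[-0.012, 1.0, -0.028], [1.0, 0.011, -0.006], [-0.005, -0.028, -1.0]]
ft_force: [-1.0, -2.6, 0.1]
grip_width: 0.0002
```

```bash
python3 g.py
```

```text
[0.55416 0.1273  0.04936] [-0.97 -2.59  0.11] [-0.486 -0.001 -0.006] [ 1.680e+00 -5.113e+01 -1.667e+01  6.500e-01  2.000e-02  1.000e-02] [-0.0276 -0.0055 -0.9996]
```

Request:
apply_moves(
  motion=[
    {"tx":0.03,"ty":0,"tz":0,"turn":0,"jaw":-1},
    {"tx":0.03,"ty":0,"tz":0,"turn":0,"jaw":-1},
  ],
)

```text
time_s: 23.35
position: [0.5542, 0.1274, 0.0494]
tool_rot: [[-0.011, 1.0, -0.028], [1.0, 0.011, -0.006], [-0.006, -0.028, -1.0]]
ft_force: [0.1, -3.4, 0.4]
grip_width: -0.0002
```

```bash
python3 g.py
```

```text
[0.55423 0.12737 0.04936] [ 0.05 -3.43  0.37] [-0.663 -0.001 -0.017] [ 2.020e+00 -5.111e+01 -1.663e+01  7.800e-01  3.000e-02  1.000e-02] [-0.0275 -0.0059 -0.9996]
```

The force rose stiffly past the 1.5 N sliding friction, to about 3.5 N, with only 0.2 mm of travel. The jaws are still on the bottle. Backing off gently and handing in.

Request:
apply_moves(
  motion=[
    {"tx":-0.05,"ty":0,"tz":0,"turn":0,"jaw":-1},
    {"tx":-0.15,"ty":0,"tz":0,"turn":0,"jaw":-1},
    {"tx":-0.5,"ty":0,"tz":0,"turn":0,"jaw":-1},
    {"tx":-1.2,"ty":0,"tz":0,"turn":0,"jaw":-1},
    {"tx":-1.2,"ty":0,"tz":-2,"turn":0,"jaw":-1},
  ],
)

```text
time_s: 23.77
position: [0.5533, 0.1143, 0.0668]
tool_rot: [[-0.011, 0.999, -0.034], [1.0, 0.011, -0.006], [-0.006, -0.034, -0.999]]
ft_force: [-0.9, 1.1, -0.8]
grip_width: -0.0003
```

Request:
apply_moves(
  motion=[
    {"tx":0,"ty":0,"tz":-3,"turn":0,"jaw":-1},
    {"tx":-1,"ty":0,"tz":-6,"turn":0,"jaw":-1},
    {"tx":-1,"ty":0,"tz":-8,"turn":0,"jaw":-1},
    {"tx":-1,"ty":0,"tz":-8,"turn":0,"jaw":-1},
  ],
)

```text
time_s: 24.1
position: [0.5579, 0.1041, 0.151]
tool_rot: [[-0.01, 1.0, -0.026], [1.0, 0.01, -0.006], [-0.006, -0.026, -1.0]]
ft_force: [-0.1, -0.6, 0.3]
grip_width: -0.0001
```

```bash
python3 - <<'E'
from h import *
a,d=get_image('wrist'); C=cloud(par('wrist'),d)
m=(abs(C[...,0]-.517)<.05)&(abs(C[...,1]-.236)<.05)&(C[...,2]>.094)&(C[...,2]<.108); w=C[m]; print(len(w),((w.min(0)+w.max(0))/2).round(4) if len(w) else '',(w.max(0)-w.min(0)).round(3) if len(w) else '')
b,e=get_image('top'); C=cloud(par('top'),e)
for nm,x,y,lo,hi in(('slim',.588,-.192,.08,.115),('jar',.48,-.31,.03,.062)):
    m=(abs(C[...,0]-x)<.05)&(abs(C[...,1]-y)<.05)&(C[...,2]>lo)&(C[...,2]<hi); w=C[m]; print(nm,len(w),((w.min(0)+w.max(0))/2).round(3) if len(w) else '')
print(telemetry.observe()['time_s']); print(close_job())
E
```

```text
280 [0.5165 0.2261 0.0975] [0.02  0.005 0.007]
slim 102 [ 0.587 -0.192  0.095]
jar 448 [ 0.481 -0.31   0.043]
24.2
the job is handed in; nothing more can be done
None
```

I finished the job and handed it in at 24.2 s; the hand-in gives no verdict.

**What I did**
1. I gripped the slider and opened the jaws to about 70 mm.
2. I stood the stout bottle on the plate between them; its cap top measured about 0.101–0.102 m, so it was on the plate.
3. I pushed the slider from behind until both jaws met the bottle. The total push was about 4.5 N, so roughly 3 N was on the bottle.
4. I pressed HOLD until it bottomed at about 7 N.

**Last checks**
- **Bottle:** it looked upright and against both jaws in the close-up after the press. In the last wrist view before hand-in, only part of the cap was in frame.
- **HOLD button:** it was back up, about 3.5 mm proud of the housing.
- **Jaw contact:** a soft touch from behind after the press found the slider within about 0.2 mm of where I left it. The force rose stiffly past the 1.5 N sliding friction, so the jaws were still on the bottle. I backed off gently afterwards.
- **Bystanders:** the slim bottle and the jar were within 2–3 mm of where they started. I didn't re-measure the mortar, but the arm never went near it.

**Not measured directly**
- The residual jaw force after the final back-off.
- The jaw's exact angle; it looked square in the close-up.

The force readings had about 1 N of noise, so I judged small forces by joint efforts. No check failed or disagreed.

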